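# Set the kitchen timer on the marinating tub

## Robot

A 7-joint arm with a two-finger parallel gripper is mounted at the origin on the work surface. World frame = base frame: x ahead of the robot, y to its left, z up, the work surface at z = 0. Lengths are in m, angles in degrees, forces in N, time in s.
With the tool pointing down it reaches from about 0.425 to 0.875 m from the base axis. Payload 4.7 kg.
Tool frame: the origin (TCP) lies on the mounting face of the last link; the fingertips stand 182 mm ahead of it and the grasp point (between the pads) lies 164 mm ahead of it; z points along the fingers, y is the line along which they close (so a half turn about z gives the same grasp; the last joint's range is limited). The gripper opens to 87 mm and grips with 3 to 60 N. Pads are 19 mm wide; open, the fingers measure 117 mm over their backs; the gripper's body (75 mm by 190 mm) begins 51 mm behind the grasp point.
Start: joints at [64.463, 18.392, -4.016, 83.108, 1.295, 78.541, -3.26], TCP at [0.288, -0.583, 0.405] pointing down, gripper open.
Joint ranges: [-163.93, 163.93], [-17.29, 119.83], [-79.2, 71.16], [3.27, 140.29], [-89.18, 269.18], [5.43, 117.66], [-154.24, 154.24]. Speed limits (degrees/s): [147.25, 147.25, 180, 180, 180, 180, 180].

## Interface

Orientations are given as [roll, pitch, yaw] about the fixed x, y, z axes, in that order (R = Rz(yaw) Ry(pitch) Rx(roll)).
In Python, from cell import env gives the robot as it stands.
- The arm moves only by the tool servo_tool, never from a script. Its argument "plan" is a list of rows, each an object with "xyz": the shift along the tool's x, y, z in cm, a list of three; "twist": the turn, a rotation vector about the tool's x, y, z in degrees, a list of three; "jaw": the closure, from 0 (fully open) to 1 (shut). In form: [{"xyz": [x, y, z], "twist": [wx, wy, wz], "jaw": jaw}, ...]. A call has 1 to 10 rows; each row is the pose to reach, as a shift and turn from the pose commanded when the call began, along the tool's axes at that moment; what a row does not reach only later rows make up. A row lasts 1/12 s, in which the tool goes at most 41.7 mm and 7.16 degrees, less where a joint would pass 70% of its speed; a pose out of reach is approached as far as the arm can. A call with a gripper value outside its range is refused whole. The fingers move at their own pace and stop on an object; "newtons" is the grip in N (left out, the last holds). Time passes only in rows, so rows that repeat a pose let the fingers close. It gives the time, the measured TCP pose, the force, the opening and the grip force at its end, in the units of the state.
- env.get_obs(): the state, without advancing time (a new reading comes with each control period).
- env.read_camera(name): name is "side" or "top"; returns a dict with "img" (400x640x3 uint8, red, green, blue), "camera_matrix" (3x3 intrinsics, pixels), "R" (3x3) and "t" (3): a world point X has camera coordinates R X + t. Camera axes: x right, y down, z forward; pixel columns grow to the right and rows downward; lengths in m; the calibration is good to about 2 mm. A picture is of the moment at which its call begins. There is no depth.
- env.sign_off(): hands the job in; it is judged then, once.
The state is a dict: "time_s": time; "qpos": joint angles; "joint_velocities": joint speeds; "effort": joint torques, N m; "tool_pos": TCP position; "tool_rot": TCP orientation; "force": force on the tool from outside, world axes, zero at the start; "wrist_torque": the same for the moment, N m; "grip_width": finger opening in m; "grasp_force": force on a finger pad.
Only numpy, scipy, OpenCV 4.12 (cv2) and the standard library are available. Lean on these libraries where they do the work, as an engineer would, in place of code of your own. Each camera call takes 0.05 s, during which the arm holds its last target. There are 200 camera calls.

## Task

The peppers in the red-lidded tub need ten minutes: pick the kitchen timer up by its steel base, not by the dial, set it down gently in the middle of that tub's lid with its red pointer facing squarely towards the lid's far edge (away from you), and let go. Then take hold of the dial, wind it clockwise past the twenty-minute mark and bring it back to ten minutes at the pointer, within a minute. Do not shift the red tub or anything else on the counter.

Things in the scene. Friction and masses are not known exactly. Their poses are not given: they have to be found in the camera images.
- timer: mechanical kitchen timer, 0.33 kg, loose, upright, round. Steel base 70 mm in diameter, 30 mm high, with a rubber foot; above it a turning dial: white skirt 58 mm in diameter from 31 to 42 mm above the underside, then a black fluted grip 44 mm in diameter from 42 to 70 mm (the very top). Origin: centre of the underside; z up along the dial axis; +x points through the red pointer
- timer_pointer (a point): the red pointer: a 9 mm wide red stripe on the flank of the steel base that bends over onto its shoulder. This point is on the base's upper edge, 35 mm from the axis and 30 mm above the underside; the dial setting is read here
- timer_dial (a joint): dial setting in rad: 0 = the dial's red 0 mark at the pointer; it grows when the dial is turned clockwise seen from above, 2 pi/60 = 0.1047 rad a minute (10 minutes 1.047, 20 minutes 2.094), stops at 0 and 5.85. Starts between 0 and 0.5. The dial turns stiffly (about 0.012 N m) and stays where it is left, it does not run down noticeably; the rubber foot keeps the base from turning with it while the timer stands upright
- dial_grip (a point): point on the dial axis 57 mm above the timer's underside, in the middle of the black grip; its x axis turns with the dial and points to the red 0 mark. A white line on top of the grip also points to it. On the skirt there is a black tick every 5 minutes, those for 10, 20, 30, 40, 50 longer and wider, numbered anticlockwise seen from above from the red 0 mark (10 minutes = 60 degrees)
- red_tub: clear square food tub of red peppers with a flat red lid, 1.6 kg, loose: box 128 x 128 mm, lid 144 x 144 mm, its flat top 100 mm above the counter. Origin: centre of the underside; z up; +x looks to the far edge of the lid (yaw within 0.35 rad of straight away from the robot)
- green_tub: the same tub with green artichokes and a green lid, 1.6 kg, not to be used; the two tubs may have changed places
- bowl: wooden bowl of artichokes, 124 mm across, 55 mm high; origin: centre of the underside. Bystander
- salt_cup: paper cup of salt, 68 mm across, 75 mm high; origin: centre of the underside. Bystander
- tumbler: glass tumbler, 66 mm across, 90 mm high; origin: centre of the underside. Bystander
- oil_bottle: squeeze bottle of oil, 62 mm across, about 195 mm high; origin: centre of the underside. Bystander
- vinegar: green glass bottle, 66 mm across, 230 mm high; origin: centre of the underside. Bystander
Mind the look-alikes: they are no part of the job. Leave any black look-alike of the red_tub alone.

How it is judged:
By the outcome, as a careful person would: the job done as asked, in the order asked, and still so for the second after the job is handed in, with the robot touching nothing.
It also fails if it takes over 56 s, if anything falls off the work surface, if the arm or the gripper's body presses on something with over 40 N, if the wrist force passes 120 N, or if a joint passes its speed limit or range.

## Working session

There is one attempt and no reset: what is moved stays moved. The work goes in short steps, Python scripts to look and compute and a tool call to move; the robot and the scene stay as the last step left them, time stands still between calls to the robot, and variables do not carry over. Pictures are saved under pics/ and viewed, at most 11 in all, crops included, and the job is handed in when it is done.

Besides the shell and the picture viewer there is one more tool, called after ">>>" as name(argument=value, ...), one argument or row to a line, values as JSON. servo_tool: Moves the arm, as the interface text tells. Its arguments: {"type":"object","properties":{"plan":{"type":"array","items":{"type":"object","properties":{"xyz":{"type":"array","items":{"type":"number"}},"twist":{"type":"array","items":{"type":"number"}},"jaw":{"type":"number"}}}},"newtons":{"type":"number"}},"required":["plan"]}

```bash
mkdir -p pics; python3 - <<'E'
from cell import env
import cv2,numpy as np
o=env.get_obs();print({k:np.round(v,3).tolist() for k,v in o.items()})
for n in("top","side"):
    c=env.read_camera(n);cv2.imwrite(f"pics/{n}0.png",c["img"][:,:,::-1])
    print(n,c["camera_matrix"].tolist(),np.round(c["R"],4).tolist(),np.round(c["t"],4).tolist(), (-c["R"].T@c["t"]))
E
```

```text
{'time_s': 0.0, 'qpos': [64.464, 18.44, -4.016, 83.178, 1.294, 78.541, -3.26], 'joint_velocities': [-0.033, -0.047, 0.016, -0.015, 0.011, -0.01, 0.032], 'effort': [0.0, -49.129, -0.404, -31.253, -0.064, 0.044, 0.0], 'tool_pos': [0.288, -0.582, 0.404], 'tool_rot': [-179.887, 0.005, 26.346], 'force': [-0.206, 0.408, -0.228], 'wrist_torque': [-0.025, 0.009, -0.021], 'grasp_force': 0.0, 'grip_width': 0.087}
top [[401.4937632435388, 0.0, 319.15436140021114], [0.0, 401.4937632435388, 202.5614554150759], [0.0, 0.0, 1.0]] [[-0.0158, -0.9998, 0.0095], [-0.9925, 0.0145, -0.1213], [0.1211, -0.0113, -0.9926]] [-0.0254, 0.5118, 1.1487] [ 0.36838321 -0.01986969  1.20251368]
side [[502.00682374441163, 0.0, 320.75103130613917], [0.0, 502.00682374441163, 204.88980120370178], [0.0, 0.0, 1.0]] [[-0.4772, -0.8788, -0.0075], [-0.5759, 0.3192, -0.7526], [0.6638, -0.3548, -0.6584]] [0.2272, 0.3373, 1.3837] [-0.61586037  0.58289221  1.16663887]
```

View pics/top0.png

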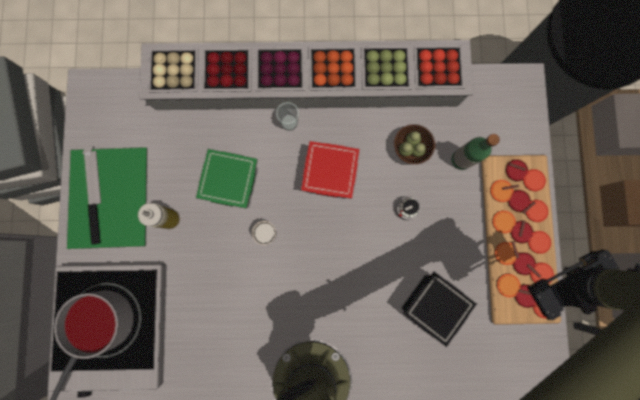

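View pics/side0.png

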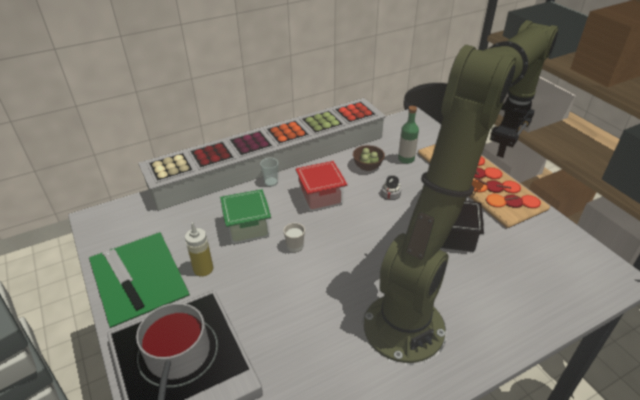

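Candidates:
- Timer: the small steel/black round object at top (407,208), side (392,186). Look-alikes are the salt cup at top (263,231) and the tumbler at top (287,116).
- Tub: the red lid at top (331,169). Look-alikes are the green lid (227,178), the black tub (440,308), the red pot (90,323) and the red bins at the back.

I choose (407,208) and (331,169), and check them in a close crop.

```bash
cat > h.py <<'E'
from cell import env
import cv2,numpy as np
def ray(c,uv,z):
    K,R,t=c["camera_matrix"],c["R"],c["t"]; o=-R.T@t
    d=R.T@np.linalg.inv(K)@np.array([uv[0],uv[1],1.0]); return o+d*(z-o[2])/d[2]
def proj(c,X):
    p=c["camera_matrix"]@(c["R"]@np.array(X,float)+c["t"]); return p[:2]/p[2]
def hsv(c): return cv2.cvtColor(c["img"],cv2.COLOR_RGB2HSV)
def red(c,s=110,v=50):
    h=hsv(c); return (((h[...,0]<9)|(h[...,0]>171))&(h[...,1]>s)&(h[...,2]>v)).astype(np.uint8)
def crop(c,x,y,r,k=12): 
    return cv2.resize(c["img"][y-r:y+r,x-r:x+r,::-1],None,fx=k,fy=k,interpolation=cv2.INTER_CUBIC)
E
python3 - <<'E'
from h import *
T=env.read_camera("top");S=env.read_camera("side")
cv2.imwrite("pics/crop1.png",np.hstack([crop(T,407,208,20,18)[:, :],crop(S,392,186,20,18)]))
for n,c,z,p in(("top",T,.1,(331,169)),("side",S,.1,(321,177))):
    m=red(c); _,l,st,ce=cv2.connectedComponentsWithStats(m); k=l[p[1],p[0]]
    m=cv2.morphologyEx((l==k).astype(np.uint8),cv2.MORPH_CLOSE,np.ones((5,5)))
    cn=max(cv2.findContours(m,0,1)[0],key=cv2.contourArea)
    if n=="side": print("sidebox",st[k]); 
    P=np.array([ray(c,q[0],z)[:2] for q in cn],np.float32)
    r=cv2.minAreaRect(P*1000); print(n,r,st[k])
# steel timer blob outline top: red pixels near it
for n,c,x,y in(("top",T,407,208),("side",S,392,186)):
    m=red(c,70,40)[y-20:y+20,x-20:x+20]; print(n,[(a+x-20,b+y-20) for b,a in np.argwhere(m)])
E
```

```text
top ((596.047119140625, -63.5296630859375), (145.9561309814453, 146.29299926757812), 79.86792755126953) [ 301  141   58   57 2626]
sidebox [ 296  161   51   35 1180]
side ((580.4715576171875, -57.948516845703125), (149.32936096191406, 167.80064392089844), 80.03407287597656) [ 296  161   51   35 1180]
top [(np.int64(402), np.int64(210)), (np.int64(400), np.int64(211)), (np.int64(401), np.int64(211)), (np.int64(400), np.int64(213)), (np.int64(399), np.int64(214)), (np.int64(400), np.int64(214)), (np.int64(401), np.int64(214)), (np.int64(398), np.int64(215)), (np.int64(399), np.int64(215)), (np.int64(400), np.int64(215)), (np.int64(401), np.int64(215)), (np.int64(399), np.int64(216)), (np.int64(400), np.int64(216)), (np.int64(401), np.int64(216))]
side [(np.int64(388), np.int64(192)), (np.int64(389), np.int64(192)), (np.int64(388), np.int64(193)), (np.int64(389), np.int64(193)), (np.int64(388), np.int64(194)), (np.int64(389), np.int64(194)), (np.int64(388), np.int64(195)), (np.int64(389), np.int64(195)), (np.int64(388), np.int64(196)), (np.int64(389), np.int64(196)), (np.int64(388), np.int64(197)), (np.int64(389), np.int64(197))]
```

View pics/crop1.png

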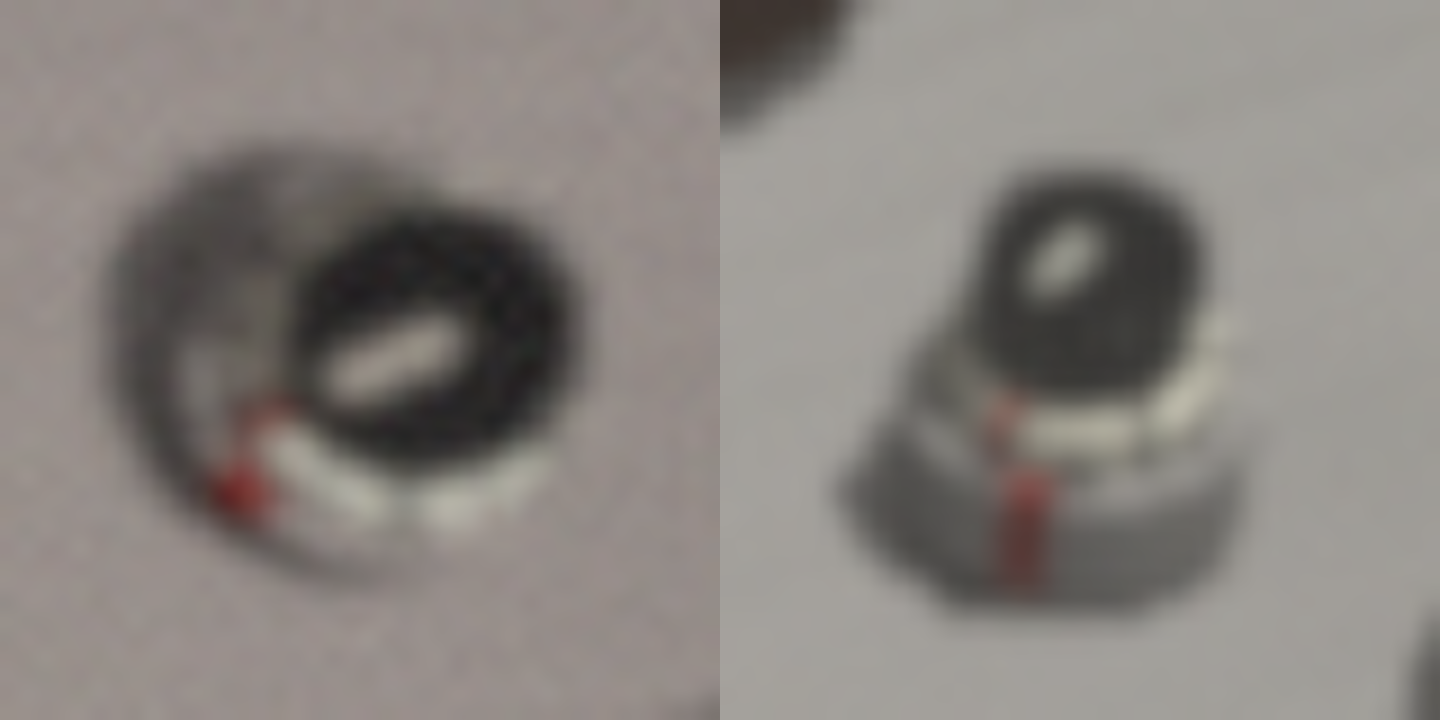

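The crop (timer with fluted black grip, white line toward lower left, red pointer at top (400,215) and side (388.5,194)) confirms the timer. The 0 mark sits just clockwise of the pointer.

```bash
cat >> h.py <<'E'
def blob(c,x,y,r=20,thr=85):
    g=c["img"].max(2).astype(np.uint8); m=np.zeros(g.shape,np.uint8); m[y-r:y+r,x-r:x+r]=(g<thr)[y-r:y+r,x-r:x+r]
    m=cv2.morphologyEx(m,cv2.MORPH_OPEN,np.ones((5,5)))
    cn=max(cv2.findContours(m,0,1)[0],key=cv2.contourArea); cn=cv2.convexHull(cn)
    M=cv2.moments(cn); return np.array([M["m10"]/M["m00"],M["m01"]/M["m00"]]),cv2.boundingRect(cn)
def tri(c1,p1,c2,p2):
    P=[c["camera_matrix"]@np.c_[c["R"],c["t"]] for c in(c1,c2)]
    X=cv2.triangulatePoints(P[0],P[1],np.array(p1,float).reshape(2,1),np.array(p2,float).reshape(2,1)); return (X[:3]/X[3]).ravel()
E
python3 - <<'E'
from h import *
T=env.read_camera("top");S=env.read_camera("side")
for thr in(55,70,85):
    a,ba=blob(T,410,207,20,thr);b,bb=blob(S,394,182,20,thr)
    print(thr,a,ba,b,bb,tri(T,a,S,b).round(4),ray(T,a,.056).round(4),ray(S,b,.056).round(4))
pt=(400,215);ps=(388.6,192)
print("ptr",tri(T,pt,S,ps),ray(T,pt,.03),ray(S,ps,.03))
z=(401.8,210.5);zs=(387.8,189)
print("zero",tri(T,z,S,zs),ray(T,z,.042),ray(S,zs,.042))
# white line ends
for c,x,y in((T,409,207),(S,391,180)):
    g=c["img"].min(2); m=np.zeros(g.shape,np.uint8); m[y-5:y+5,x-6:x+6]=(g>100)[y-5:y+5,x-6:x+6]
    q=np.argwhere(m)[:,::-1]; v=cv2.fitLine(q.astype(np.float32),2,0,.01,.01).ravel(); pr=((q-v[2:])@v[:2])
    e=[v[2:]+v[:2]*k for k in(pr.min(),pr.max())]; X=[ray(c,k,.07)[:2] for k in e]; d=X[1]-X[0]
    print(len(q),e,X,np.degrees(np.arctan2(d[1],d[0])))
E
```

```text
Traceback (most recent call last):
  File "h.py", line 16, in blob
    cn=max(cv2.findContours(m,0,1)[0],key=cv2.contourArea); cn=cv2.convexHull(cn)
ValueError: max() iterable argument is empty
```

```bash
sed -i 's/m=cv2.morphologyEx(m,cv2.MORPH_OPEN,np.ones((5,5)))/m=cv2.morphologyEx(cv2.morphologyEx(m,cv2.MORPH_CLOSE,np.ones((5,5))),cv2.MORPH_OPEN,np.ones((5,5)))/' h.py
python3 - <<'E'
from h import *
T=env.read_camera("top");S=env.read_camera("side")
for thr in(75,85,95):
  try:
    a,ba=blob(T,410,207,20,thr);b,bb=blob(S,394,182,20,thr)
    print(thr,a,ba,b,bb,tri(T,a,S,b).round(4),ray(T,a,.056).round(4),ray(S,b,.056).round(4))
  except ValueError as e: print(thr,e)
pt=(400,215);ps=(388.6,192)
print("ptr",tri(T,pt,S,ps),ray(T,pt,.03),ray(S,ps,.03))
z=(401.8,210.5);zs=(387.8,189)
print("zero",tri(T,z,S,zs),ray(T,z,.042),ray(S,zs,.042))
for c,x,y in((T,409,207),(S,391,180)):
    g=c["img"].min(2); m=np.zeros(g.shape,np.uint8); m[y-5:y+5,x-6:x+6]=(g>90)[y-5:y+5,x-6:x+6]
    q=np.argwhere(m)[:,::-1]; v=cv2.fitLine(q.astype(np.float32),2,0,.01,.01).ravel(); pr=((q-v[2:])@v[:2])
    e=[v[2:]+v[:2]*k for k in(pr.min(),pr.max())]; X=[ray(c,k,.07)[:2] for k in e]; d=X[1]-X[0]
    print(len(q),e,X,np.degrees(np.arctan2(d[1],d[0])))
E
```

```text
75 [409.97120709 205.99224806] (403, 200, 15, 13) [391.57204301 181.57204301] (387, 177, 10, 10) [ 0.4942 -0.2955  0.0545] [ 0.4945 -0.2943  0.056 ] [ 0.4924 -0.2949  0.056 ]
85 [407.21097046 205.63009845] (395, 200, 24, 14) [391.86125212 181.49576988] (387, 176, 11, 12) [ 0.4924 -0.2912  0.0574] [ 0.4957 -0.2864  0.056 ] [ 0.4923 -0.296   0.056 ]
95 [405.43708269 206.30046225] (394, 199, 25, 16) [391.5158371  181.71040724] (386, 176, 12, 12) [ 0.4895 -0.2865  0.0602] [ 0.4938 -0.2812  0.056 ] [ 0.4919 -0.2943  0.056 ]
ptr [ 0.47073313 -0.26939723  0.03399499] [ 0.47119442 -0.27006569  0.03      ] [ 0.4745107  -0.27253431  0.03      ]
zero [ 0.48369392 -0.2746592   0.03627626] [ 0.48320365 -0.27328351  0.042     ] [ 0.4780888  -0.27040562  0.042     ]
21 [array([402.5862252 , 210.02952314]), array([411.15953811, 206.37418438])] [array([ 0.48174284, -0.26946209]), array([ 0.49182779, -0.29432704])] -67.92306380559899
41 [array([383.76868103, 179.47743527]), array([396.06290791, 175.17996646])] [array([ 0.50151632, -0.26659339]), array([ 0.50083889, -0.31848367])] -90.74795553929876
```

```bash
cat >> h.py <<'E'
from scipy.spatial.transform import Rotation as Ro
def go(x,y,z,yaw):
    o=env.get_obs(); R=Ro.from_euler("xyz",o["tool_rot"],degrees=True); G=Ro.from_euler("xyz",[180,0,yaw],degrees=True)
    s=R.inv().apply(np.array([x,y,z])-o["tool_pos"])*100
    w=(R.inv()*G).as_rotvec(degrees=True); print("t",round(float(o["time_s"]),2),"pos",o["tool_pos"].round(4),o["tool_rot"].round(2),"q7",o["qpos"][6].round(1),"grip",o["grip_width"],"| xyz",s.round(2),"twist",w.round(2))
E
python3 -c "
from h import *
go(.494,-.2945,.32,142)"
```

```text
t 0.4 pos [ 0.2884 -0.5825  0.4046] [-179.99    0.     26.34] q7 -3.3 grip 0.08694787452546048 | xyz [ 31.2  -16.68   8.46] twist [-1.0000e-02 -1.0000e-02 -1.1566e+02]
```

>>> servo_tool(
  plan=[
    {"xyz":[3.1,-1.7,0.8],"twist":[0,0,-7],"jaw":0},
    {"xyz":[6.2,-3.3,1.7],"twist":[0,0,-14],"jaw":0},
    {"xyz":[9.4,-5,2.5],"twist":[0,0,-21],"jaw":0},
    {"xyz":[12.5,-6.7,3.4],"twist":[0,0,-28],"jaw":0},
    {"xyz":[15.6,-8.3,4.2],"twist":[0,0,-35],"jaw":0},
    {"xyz":[18.7,-10,5.1],"twist":[0,0,-42],"jaw":0},
    {"xyz":[21.8,-11.7,5.9],"twist":[0,0,-49],"jaw":0},
    {"xyz":[25,-13.3,6.8],"twist":[0,0,-56],"jaw":0},
    {"xyz":[28.1,-15,7.6],"twist":[0,0,-63],"jaw":0},
    {"xyz":[31.2,-16.7,8.5],"twist":[0,0,-70],"jaw":0},
  ],
)

```text
time_s: 1.23
tool_pos: [0.4947, -0.2929, 0.3199]
tool_rot: [180.0, 0.0, 96.7]
force: [0.9, -0.7, 0.3]
grip_width: 0.087
grasp_force: 0.0
```

```bash
python3 -c "
from h import *
go(.494,-.2945,.28,142)"
```

```text
t 1.23 pos [ 0.4947 -0.2929  0.3199] [1.7996e+02 5.0000e-02 9.6680e+01] q7 29.9 grip 0.08697352266711172 | xyz [-0.15 -0.09  3.99] twist [ 2.000e-02  6.000e-02 -4.532e+01]
```

>>> servo_tool(
  plan=[
    {"xyz":[0,0,0],"twist":[0,0,-7],"jaw":0},
    {"xyz":[0,0,0],"twist":[0,0,-14],"jaw":0},
    {"xyz":[0,0,1],"twist":[0,0,-21],"jaw":0},
    {"xyz":[0,0,2],"twist":[0,0,-28],"jaw":0},
    {"xyz":[0,0,3],"twist":[0,0,-35],"jaw":0},
    {"xyz":[0,0,4],"twist":[0,0,-42],"jaw":0},
    {"xyz":[0,0,4],"twist":[0,0,-46],"jaw":0},
    {"xyz":[0,0,4],"twist":[0,0,-46],"jaw":0},
    {"xyz":[0,0,4],"twist":[0,0,-46],"jaw":0},
  ],
)

```text
time_s: 1.98
tool_pos: [0.494, -0.2945, 0.2799]
tool_rot: [180.0, 0.0, 142.2]
force: [-0.5, -0.5, -0.7]
grip_width: 0.0867
grasp_force: 0.0
```

```bash
python3 -c "
from h import *
T=env.read_camera('top');S=env.read_camera('side')
im=np.hstack([crop(T,407,208,33,6),crop(S,392,186,33,6)]);cv2.imwrite('pics/c2.png',im)
go(.494,-.2945,.187,142)"
```

```text
t 2.08 pos [ 0.4941 -0.2945  0.2802] [-1.8000e+02  5.0000e-02  1.4224e+02] q7 73.3 grip 0.08695921131945218 | xyz [ 0.02 -0.    9.32] twist [-0.    0.05  0.24]
```

View pics/c2.png

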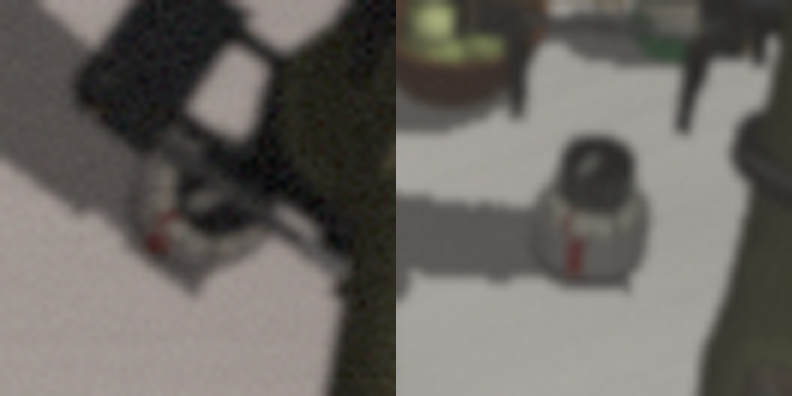

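The fingers straddle the timer symmetrically in the side view (crop u 515 and 685, timer at 597). I'll descend.

>>> servo_tool(
  plan=[
    {"xyz":[0,0,2],"jaw":0,"twist":[0,0,0]},
    {"xyz":[0,0,4],"jaw":0,"twist":[0,0,0]},
    {"xyz":[0,0,5.5],"jaw":0,"twist":[0,0,0]},
    {"xyz":[0,0,6.7],"jaw":0,"twist":[0,0,0]},
    {"xyz":[0,0,7.7],"jaw":0,"twist":[0,0,0]},
    {"xyz":[0,0,8.5],"jaw":0,"twist":[0,0,0]},
    {"xyz":[0,0,9],"jaw":0,"twist":[0,0,0]},
    {"xyz":[0,0,9.3],"jaw":0,"twist":[0,0,0]},
    {"xyz":[0,0,9.3],"jaw":0,"twist":[0,0,0]},
  ],
)

```text
time_s: 2.83
tool_pos: [0.4939, -0.2944, 0.1865]
tool_rot: [-180.0, -0.0, 142.3]
force: [1.5, 0.3, -0.1]
grip_width: 0.087
grasp_force: 0.0
```

>>> servo_tool(
  plan=[
    {"xyz":[0,0,0],"jaw":0.1,"twist":[0,0,0]},
    {"xyz":[0,0,0],"jaw":0.14,"twist":[0,0,0]},
    {"xyz":[0,0,0],"jaw":0.18,"twist":[0,0,0]},
    {"xyz":[0,0,0],"jaw":0.25,"twist":[0,0,0]},
    {"xyz":[0,0,0],"jaw":0.4,"twist":[0,0,0]},
    {"xyz":[0,0,0],"jaw":0.4,"twist":[0,0,0]},
    {"xyz":[0,0,0],"jaw":0.4,"twist":[0,0,0]},
    {"xyz":[0,0,0],"jaw":0.4,"twist":[0,0,0]},
  ],
  newtons=25,
)

```text
time_s: 3.5
tool_pos: [0.4939, -0.2949, 0.1873]
tool_rot: [-180.0, 0.0, 142.3]
force: [-1.2, -2.2, 4.3]
grip_width: 0.0695
grasp_force: 25.0
```

>>> servo_tool(
  plan=[
    {"xyz":[0,0,-0.5],"jaw":0.4,"twist":[0,0,0]},
    {"xyz":[0,0,-1.5],"jaw":0.4,"twist":[0,0,0]},
    {"xyz":[0,0,-3.5],"jaw":0.4,"twist":[0,0,0]},
    {"xyz":[0,0,-6],"jaw":0.4,"twist":[0,0,0]},
    {"xyz":[0,0,-8.5],"jaw":0.4,"twist":[0,0,0]},
    {"xyz":[0,0,-11],"jaw":0.4,"twist":[0,0,0]},
    {"xyz":[0,0,-13.5],"jaw":0.4,"twist":[0,0,0]},
    {"xyz":[0,0,-15],"jaw":0.4,"twist":[0,0,0]},
    {"xyz":[0,0,-15],"jaw":0.4,"twist":[0,0,0]},
    {"xyz":[0,0,-15],"jaw":0.4,"twist":[0,0,0]},
  ],
)

```text
time_s: 4.33
tool_pos: [0.494, -0.294, 0.3372]
tool_rot: [180.0, 0.1, 142.4]
force: [0.9, 0.2, -3.3]
grip_width: 0.0693
grasp_force: 25.0
```

```bash
python3 - <<'E'
from h import *
from scipy.optimize import brentq
o=env.get_obs();go(.596,-.0635,.337,0)
S=env.read_camera("side")
p=o["tool_pos"]; b=p-[0,0,.187]  # underside centre
u,v=proj(S,b+[0,0,.02]).astype(int); print("exp",u,v)
cv2.imwrite("pics/c3.png",crop(S,u,v,25,12))
I=S["img"].astype(float)[v-22:v+22,u-22:u+22]; r=np.clip(I[...,0]-np.maximum(I[...,1],I[...,2])-15,0,None)
n,l,st,ce=cv2.connectedComponentsWithStats((r>8).astype(np.uint8)); print(st[1:],ce[1:]+[u-22,v-22])
for k in range(1,n):
    if st[k,4]<5: continue
    w=r*(l==k); yy,xx=np.mgrid[v-22:v+22,u-22:u+22]; U=(w*xx).sum()/w.sum(); V=(w*yy).sum()/w.sum()
    for h in(.012,.017,.022):
        f=lambda a:proj(S,b+[.035*np.cos(a),.035*np.sin(a),h])[0]-U
        a0=np.radians(138); print(k,U,V,h,np.degrees(brentq(f,a0-1,a0+1)) if f(a0-1)*f(a0+1)<0 else None, proj(S,b+[.035*np.cos(2.36),.035*np.sin(2.36),h])[1])
E
```

```text
t 4.33 pos [ 0.494  -0.294   0.3372] [1.7999e+02 7.0000e-02 1.4237e+02] q7 74.8 grip 0.06925432427152715 | xyz [6.000e+00 2.448e+01 2.000e-02] twist [1.0000e-01 2.0000e-02 1.4237e+02]
exp 393 155
[[20 26  2  5 10]] [[391.5 161. ]]
1 391.48148148148147 160.98518518518517 0.012 132.7962156850842 162.8419915506769
1 391.48148148148147 160.98518518518517 0.017 132.08475728977336 161.63560503279956
1 391.48148148148147 160.98518518518517 0.022 131.37119386448146 160.4244829204849
```

View pics/c3.png

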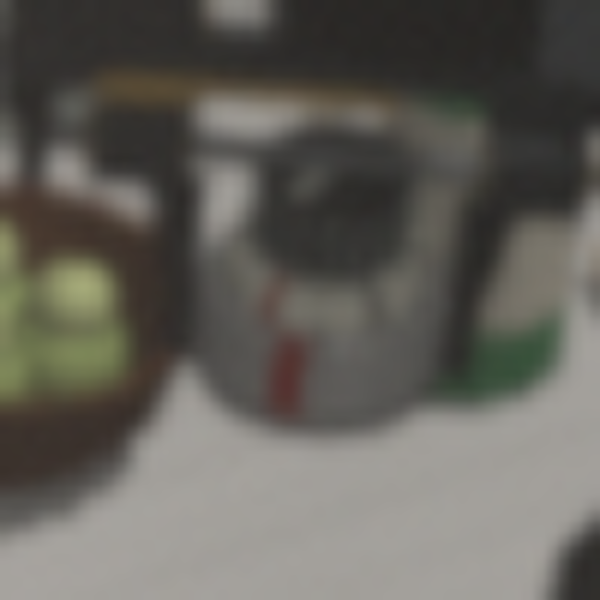

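The crop shows the timer held level by the steel base, with the pointer stripe at crop (289,375) against a base midline of 321. That puts the pointer at about 129° in the world frame, so I'll carry it to the lid at yaw ≈ 3°.

>>> servo_tool(
  plan=[
    {"xyz":[0.6,2.4,0],"twist":[0,0,7],"jaw":0.4},
    {"xyz":[1.2,4.9,0],"twist":[0,0,14],"jaw":0.4},
    {"xyz":[1.8,7.3,0],"twist":[0,0,21],"jaw":0.4},
    {"xyz":[2.4,9.8,0],"twist":[0,0,28],"jaw":0.4},
    {"xyz":[3,12.2,0],"twist":[0,0,35],"jaw":0.4},
    {"xyz":[3.6,14.7,0],"twist":[0,0,42],"jaw":0.4},
    {"xyz":[4.2,17.1,0],"twist":[0,0,49],"jaw":0.4},
    {"xyz":[4.8,19.6,0],"twist":[0,0,56],"jaw":0.4},
    {"xyz":[5.4,22,0],"twist":[0,0,63],"jaw":0.4},
    {"xyz":[6,24.5,0],"twist":[0,0,70],"jaw":0.4},
  ],
)

```text
time_s: 5.22
tool_pos: [0.5956, -0.0627, 0.3342]
tool_rot: [-179.8, 0.0, 72.0]
force: [-0.8, 0.5, -2.7]
grip_width: 0.0695
grasp_force: 25.0
```

>>> servo_tool(
  plan=[
    {"xyz":[0,0,0],"twist":[0,0,7],"jaw":0.4},
    {"xyz":[0,0,0],"twist":[0,0,14],"jaw":0.4},
    {"xyz":[0,0,0],"twist":[0,0,21],"jaw":0.4},
    {"xyz":[0,0,0],"twist":[0,0,28],"jaw":0.4},
    {"xyz":[0,0,0],"twist":[0,0,35],"jaw":0.4},
    {"xyz":[0,0,0],"twist":[0,0,42],"jaw":0.4},
    {"xyz":[0,0,0],"twist":[0,0,49],"jaw":0.4},
    {"xyz":[0,0,0],"twist":[0,0,56],"jaw":0.4},
    {"xyz":[0,0,0],"twist":[0,0,63],"jaw":0.4},
    {"xyz":[0,0,0],"twist":[0,0,69.5],"jaw":0.4},
  ],
)

```text
time_s: 6.05
tool_pos: [0.5953, -0.0636, 0.3341]
tool_rot: [-179.9, 0.3, 2.5]
force: [-0.3, -0.0, -2.3]
grip_width: 0.0695
grasp_force: 25.0
```

```bash
python3 - <<'E'
from h import *
go(.596,-.0635,.292,2.8)
S=env.read_camera("side");o=env.get_obs()
u,v=proj(S,o["tool_pos"]-[0,0,.19]).astype(int); cv2.imwrite("pics/c4.png",crop(S,u,v,45,8))
print([ (q,proj(S,o["tool_pos"]-[0,0,.187-q])-[u-45,v-45]) for q in(0,.03,.07)])
E
```

```text
t 6.05 pos [ 0.5953 -0.0636  0.3341] [-179.95    0.25    2.52] q7 -88.3 grip 0.06947719410314501 | xyz [ 0.09 -0.01  4.21] twist [-0.05  0.25 -0.28]
[(0, array([45.13996879, 44.63322411])), (0.03, array([45.0653358 , 37.43407858])), (0.07, array([44.96305977, 27.56846767]))]
```

View pics/c4.png

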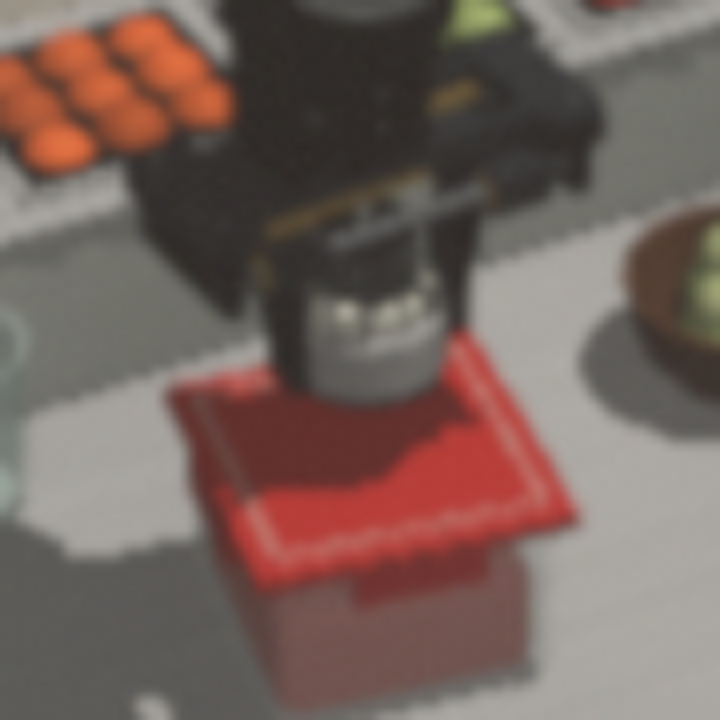

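The crop shows the timer hanging level and upright above the red lid, with the lid clear. I'll lower it gently.

>>> servo_tool(
  plan=[
    {"xyz":[0,0,0.8],"twist":[0,0.2,0],"jaw":0.4},
    {"xyz":[0,0,1.6],"twist":[0,0.2,0],"jaw":0.4},
    {"xyz":[0,0,2.3],"twist":[0,0.2,0],"jaw":0.4},
    {"xyz":[0,0,2.9],"twist":[0,0.2,0],"jaw":0.4},
    {"xyz":[0,0,3.4],"twist":[0,0.2,0],"jaw":0.4},
    {"xyz":[0,0,3.8],"twist":[0,0.2,0],"jaw":0.4},
    {"xyz":[0,0,4],"twist":[0,0.2,0],"jaw":0.4},
    {"xyz":[0,0,4.2],"twist":[0,0.2,0],"jaw":0.4},
    {"xyz":[0,0,4.2],"twist":[0,0.2,0],"jaw":0.4},
  ],
)

```text
time_s: 6.85
tool_pos: [0.5961, -0.0638, 0.2945]
tool_rot: [180.0, -0.2, 2.9]
force: [0.7, 0.0, -3.4]
grip_width: 0.0696
grasp_force: 25.0
```

```bash
python3 -c "
from h import *
go(.596,-.0635,.287,2.8);print(env.get_obs()['force'])"
```

```text
t 6.85 pos [ 0.5961 -0.0638  0.2945] [180.    -0.19   2.85] q7 -88.5 grip 0.06961167430813517 | xyz [-0.01 -0.03  0.75] twist [ 0.   -0.19  0.05]
[ 0.70103423  0.00476858 -3.39867099]
```

>>> servo_tool(
  plan=[
    {"xyz":[0,0,0.15],"twist":[0,0,0],"jaw":0.4},
    {"xyz":[0,0,0.3],"twist":[0,0,0],"jaw":0.4},
    {"xyz":[0,0,0.4],"twist":[0,0,0],"jaw":0.4},
    {"xyz":[0,0,0.45],"twist":[0,0,0],"jaw":0.4},
    {"xyz":[0,0,0.5],"twist":[0,0,0],"jaw":0.4},
    {"xyz":[0,0,0.5],"twist":[0,0,0],"jaw":0.4},
  ],
)

```text
time_s: 7.35
tool_pos: [0.5961, -0.0638, 0.2897]
tool_rot: [180.0, -0.2, 2.8]
force: [-0.1, -0.0, -3.3]
grip_width: 0.0697
grasp_force: 25.0
```

>>> servo_tool(
  plan=[
    {"xyz":[0,0,0.05],"twist":[0,0,0],"jaw":0.4},
    {"xyz":[0,0,0.1],"twist":[0,0,0],"jaw":0.4},
    {"xyz":[0,0,0.1],"twist":[0,0,0],"jaw":0.4},
  ],
)

```text
time_s: 7.6
tool_pos: [0.5961, -0.0638, 0.2886]
tool_rot: [180.0, -0.2, 2.8]
force: [-0.3, -0.5, -2.7]
grip_width: 0.0696
grasp_force: 25.0
```

>>> servo_tool(
  plan=[
    {"xyz":[0,0,0.05],"twist":[0,0,0],"jaw":0.4},
    {"xyz":[0,0,0.1],"twist":[0,0,0],"jaw":0.4},
    {"xyz":[0,0,0.1],"twist":[0,0,0],"jaw":0.4},
  ],
)

```text
time_s: 7.85
tool_pos: [0.5961, -0.0638, 0.2876]
tool_rot: [180.0, -0.2, 2.8]
force: [-0.2, -0.5, -3.1]
grip_width: 0.0696
grasp_force: 25.0
```

>>> servo_tool(
  plan=[
    {"xyz":[0,0,0.03],"twist":[0,0,0],"jaw":0.4},
    {"xyz":[0,0,0.07],"twist":[0,0,0],"jaw":0.4},
    {"xyz":[0,0,0.07],"twist":[0,0,0],"jaw":0.4},
  ],
)

```text
time_s: 8.1
tool_pos: [0.5962, -0.0638, 0.2873]
tool_rot: [180.0, -0.2, 2.8]
force: [-0.8, -0.6, -1.3]
grip_width: 0.0695
grasp_force: 25.0
```

>>> servo_tool(
  plan=[
    {"xyz":[0,0,0.03],"twist":[0,0,0],"jaw":0.4},
    {"xyz":[0,0,0.07],"twist":[0,0,0],"jaw":0.4},
    {"xyz":[0,0,0.07],"twist":[0,0,0],"jaw":0.4},
  ],
)

```text
time_s: 8.35
tool_pos: [0.5962, -0.0637, 0.2873]
tool_rot: [180.0, -0.2, 2.8]
force: [-3.0, 0.2, 4.2]
grip_width: 0.0695
grasp_force: 25.0
```

>>> servo_tool(
  plan=[
    {"xyz":[0,0,0],"twist":[0,0,0],"jaw":0.15},
    {"xyz":[0,0,0],"twist":[0,0,0],"jaw":0.1},
    {"xyz":[0,0,0],"twist":[0,0,0],"jaw":0},
    {"xyz":[0,0,0],"twist":[0,0,0],"jaw":0},
    {"xyz":[0,0,0],"twist":[0,0,0],"jaw":0},
    {"xyz":[0,0,0],"twist":[0,0,0],"jaw":0},
  ],
)

```text
time_s: 8.85
tool_pos: [0.5962, -0.0638, 0.2862]
tool_rot: [180.0, -0.2, 2.8]
force: [-0.5, 0.6, 0.2]
grip_width: 0.0862
grasp_force: 0.0
```

>>> servo_tool(
  plan=[
    {"xyz":[0,0,-0.8],"twist":[0,0,0],"jaw":0},
    {"xyz":[0,0,-2],"twist":[0,0,0],"jaw":0},
    {"xyz":[0,0,-4],"twist":[0,0,0],"jaw":0},
    {"xyz":[0,0,-7],"twist":[0,0,0],"jaw":0},
    {"xyz":[0,0,-10],"twist":[0,0,-7],"jaw":0},
    {"xyz":[0,3,-12],"twist":[0,0,-14],"jaw":0},
    {"xyz":[0,7,-12],"twist":[0,0,-21],"jaw":0},
    {"xyz":[0,11,-12],"twist":[0,0,-28],"jaw":0},
    {"xyz":[0,15,-12],"twist":[0,0,-35],"jaw":0},
    {"xyz":[0,19,-12],"twist":[0,0,-42],"jaw":0},
  ],
)

```text
time_s: 9.68
tool_pos: [0.6049, -0.2553, 0.4085]
tool_rot: [179.7, -0.2, 45.2]
force: [1.1, 0.1, -0.3]
grip_width: 0.0871
grasp_force: 0.0
```

>>> servo_tool(
  plan=[
    {"xyz":[2,2,0],"twist":[0,0,-7],"jaw":0},
    {"xyz":[2,2,0],"twist":[0,0,-14],"jaw":0},
    {"xyz":[2,2,0],"twist":[0,0,-14],"jaw":0},
  ],
)

```text
time_s: 9.93
tool_pos: [0.634, -0.2544, 0.4068]
tool_rot: [179.8, -0.2, 59.0]
force: [-0.1, 0.2, 0.8]
grip_width: 0.0869
grasp_force: 0.0
```

```bash
python3 - <<'E'
from h import *
T=env.read_camera("top");S=env.read_camera("side");cv2.imwrite("pics/T5.png",T["img"][:,:,::-1])
go(.596,-.0635,.35,100)
u,v=proj(T,[.596,-.0635,.13]).astype(int); a,b=proj(S,[.596,-.0635,.13]).astype(int); print(u,v,a,b)
cv2.imwrite("pics/c5.png",np.hstack([crop(T,u,v,22,18),crop(S,a,b,22,18)])[:,:1600:2][::2])
im=np.hstack([crop(T,u,v,22,9),crop(S,a,b,22,9)]);cv2.imwrite("pics/c5.png",im)
E
```

```text
t 10.03 pos [ 0.6334 -0.2533  0.4073] [ 1.798e+02 -1.300e-01  5.868e+01] q7 -17.3 grip 0.08679162214677118 | xyz [ 14.26 -13.08   5.72] twist [  0.24  -0.05 -41.32]
330 167 320 168
```

View pics/c5.png

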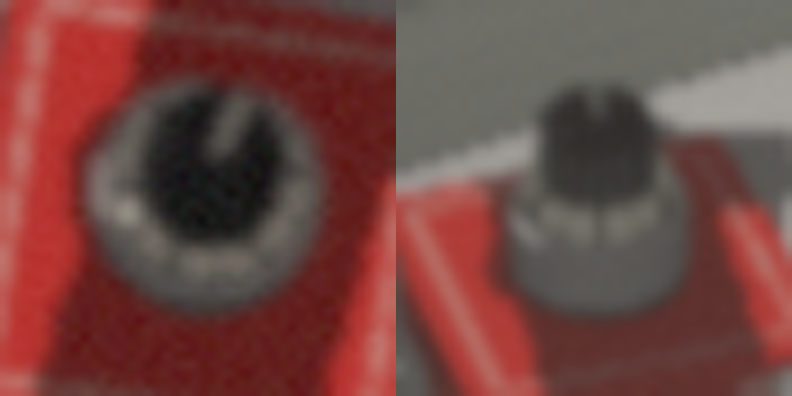

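The picture shows the timer centred on the lid but in the arm's shadow: white line from (212,155) to (240,100) in the top crop, pointer on the far side. I'll move the arm's shadow off before measuring.

>>> servo_tool(
  plan=[
    {"xyz":[-2,0,-2.5],"twist":[0,0,0],"jaw":0},
    {"xyz":[-5,0,-5],"twist":[0,0,0],"jaw":0},
    {"xyz":[-9,-0.5,-6.3],"twist":[0,0,0],"jaw":0},
    {"xyz":[-13,-0.8,-6.3],"twist":[0,0,0],"jaw":0},
    {"xyz":[-17,-1,-6.3],"twist":[0,0,0],"jaw":0},
    {"xyz":[-20.5,-1.2,-6.3],"twist":[0,0,0],"jaw":0},
    {"xyz":[-23.7,-1.3,-6.3],"twist":[0,0,0],"jaw":0},
    {"xyz":[-23.7,-1.3,-6.3],"twist":[0,0,0],"jaw":0},
  ],
)

```text
time_s: 10.7
tool_pos: [0.493, -0.4568, 0.4699]
tool_rot: [179.8, 0.3, 58.0]
force: [-0.9, -1.5, -0.4]
grip_width: 0.087
grasp_force: 0.0
```

```bash
python3 - <<'E'
from h import *
I=[env.read_camera("top") for _ in range(4)];T=dict(I[0]);T["img"]=np.mean([i["img"].astype(float) for i in I],0).astype(np.uint8)
S=env.read_camera("side")
go(.596,-.0635,.35,100)
u,v=330,163; k=22
im=crop(T,u,v,15,26)[:390,:390]; cv2.imwrite("pics/c6.png",np.hstack([cv2.resize(crop(T,u,v,16,25),(400,400)),cv2.resize(crop(S,320,165,16,25),(400,400))]))
off=(u-16,v-16); 
for n,c,z in(("T",T,0),):
  for nm,X in(("ctr.07",[.596,-.0635,.17]),("ctr.03",[.596,-.0635,.13])): print(nm,((proj(c,X)-off+.5)*12.5).round(0))
  for a in(-30,-20,-10,0,10): print(a,((proj(c,[.596+.035*np.cos(np.radians(a)),-.0635+.035*np.sin(np.radians(a)),.13])-off+.5)*12.5).round(0))
m=red(T); cn=max(cv2.findContours(cv2.morphologyEx(m[130:205,290:370],cv2.MORPH_CLOSE,np.ones((5,5))),0,1)[0],key=cv2.contourArea)
print(cv2.minAreaRect(np.array([ray(T,q[0]+[290,130],.1)[:2]*1000 for q in cn],np.float32)))
E
```

```text
t 10.95 pos [ 0.5006 -0.4477  0.4697] [ 1.7978e+02 -1.5000e-01  5.8960e+01] q7 4.9 grip 0.08690967564137277 | xyz [ 37.8  -11.68  12.03] twist [  0.26  -0.07 -41.04]
ctr.07 [215. 218.]
ctr.03 [208. 258.]
-30 [285. 120.]
-20 [260. 109.]
-10 [233. 102.]
0 [205. 100.]
10 [177. 103.]
((596.2052612304688, -63.49639892578125), (146.07728576660156, 145.99327087402344), 79.86792755126953)
```

View pics/c6.png

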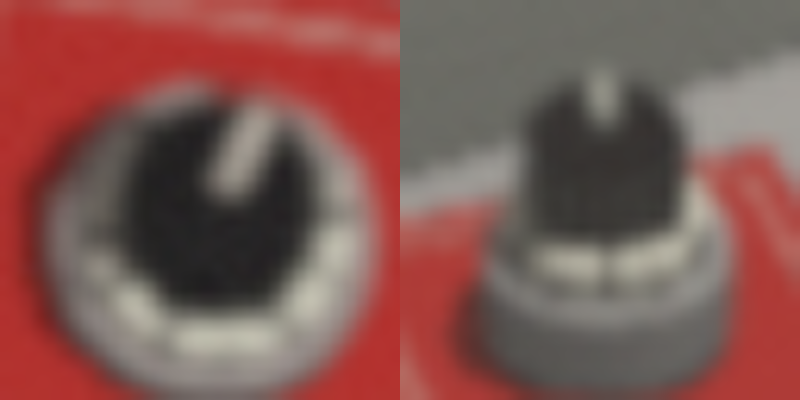

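```bash
cat > m.py <<'E'
from h import *
from scipy.ndimage import map_coordinates
def avg(n,k=6):
    I=[env.read_camera(n) for _ in range(k)];c=dict(I[0]);c["img"]=np.mean([i["img"].astype(float) for i in I],0);return c
def samp(c,X): 
    p=proj(c,X); return np.array([map_coordinates(c["img"][...,k],[[p[1]],[p[0]]],order=3)[0] for k in range(3)])
def ring(c,C,r,z,angs): return np.array([samp(c,[C[0]+r*np.cos(a),C[1]+r*np.sin(a),z]) for a in np.radians(angs)])
def line(c,C,z=.17):
    # brightness-weighted white line direction at several radii
    out=[]
    for r in(.008,.011,.014,.017,.020):
        A=np.arange(-180,180,2.); w=ring(c,C,r,z,A).min(1); w=np.clip(w-(w.max()+np.median(w))/2,0,None)
        out.append(np.degrees(np.angle((w*np.exp(1j*np.radians(A))).sum())))
    return np.round(out,1)
E
python3 - <<'E'
from m import *
T=avg("top");S=avg("side");C=np.array([.596,-.0637])
# grip top centre check: black blob
for n,c in(("T",T),("S",S)):
    c8=dict(c);c8["img"]=c["img"].astype(np.uint8);u,v=proj(c,[*C,.156]).astype(int)
    b,bb=blob(c8,u,v,11,90); print(n,b,bb,ray(c,b,.156),line(c,C))
for r in(.032,.0335,.035):
    A=np.arange(-50,35,4);q=ring(T,C,r,.13,A);print(r,[(int(a),int(x[0]-x[1])) for a,x in zip(A,q)])
A=np.arange(60,330,5)
q=ring(T,C,.0275,.142,A).mean(1);print([(int(a),int(x)) for a,x in zip(A,q)])
A=np.arange(90,220,4);q=ring(S,C,.0275,.142,A).mean(1);print([(int(a),int(x)) for a,x in zip(A,q)])
E
```

```text
T [330.35238095 163.31341991] (323, 156, 16, 16) [ 0.60075849 -0.06322944  0.156     ] [-22.1 -23.5 -23.9 -23.9 -24.3]
S [319.497151   161.57977208] (314, 156, 12, 12) [ 0.60112637 -0.06443423  0.156     ] [-25.3 -25.5 -25.6 -25.6 -26.1]
0.032 [(-50, 6), (-46, 5), (-42, 5), (-38, 6), (-34, 6), (-30, 7), (-26, 9), (-22, 11), (-18, 11), (-14, 10), (-10, 11), (-6, 12), (-2, 10), (2, 7), (6, 5), (10, 5), (14, 5), (18, 5), (22, 5), (26, 6), (30, 6), (34, 7)]
0.0335 [(-50, 11), (-46, 11), (-42, 11), (-38, 10), (-34, 11), (-30, 13), (-26, 16), (-22, 18), (-18, 17), (-14, 19), (-10, 25), (-6, 25), (-2, 18), (2, 11), (6, 9), (10, 9), (14, 9), (18, 9), (22, 11), (26, 11), (30, 11), (34, 11)]
0.035 [(-50, 20), (-46, 21), (-42, 19), (-38, 18), (-34, 19), (-30, 23), (-26, 28), (-22, 28), (-18, 29), (-14, 34), (-10, 43), (-6, 41), (-2, 29), (2, 19), (6, 16), (10, 17), (14, 18), (18, 18), (22, 21), (26, 21), (30, 20), (34, 20)]
[(60, 94), (65, 95), (70, 97), (75, 99), (80, 96), (85, 96), (90, 105), (95, 117), (100, 121), (105, 120), (110, 117), (115, 121), (120, 128), (125, 134), (130, 136), (135, 137), (140, 138), (145, 138), (150, 134), (155, 131), (160, 134), (165, 139), (170, 142), (175, 142), (180, 139), (185, 138), (190, 141), (195, 146), (200, 149), (205, 154), (210, 155), (215, 150), (220, 144), (225, 147), (230, 159), (235, 168), (240, 171), (245, 169), (250, 164), (255, 164), (260, 173), (265, 181), (270, 181), (275, 168), (280, 140), (285, 125), (290, 127), (295, 123), (300, 106), (305, 89), (310, 77), (315, 68), (320, 63), (325, 72)]
[(90, 84), (94, 86), (98, 93), (102, 102), (106, 113), (110, 122), (114, 131), (118, 138), (122, 142), (126, 144), (130, 146), (134, 147), (138, 148), (142, 147), (146, 137), (150, 124), (154, 124), (158, 134), (162, 145), (166, 150), (170, 151), (174, 149), (178, 148), (182, 151), (186, 155), (190, 159), (194, 160), (198, 157), (202, 150), (206, 142), (210, 137), (214, 135), (218, 137)]
```

```bash
cat >> m.py <<'E'
def edge(c,P,d,z,rs=np.arange(.025,.045,.0005)):
    d=np.array(d); q=np.array([samp(c,[*(np.array(P)+d*r),z]) for r in rs]); s=(q[:,0]-q[:,1]); t=(s[:6].mean()+s[-6:].mean())/2
    return rs[np.argmax(s>t)],s[::8].astype(int)
E
python3 - <<'E'
from m import *
T=avg("top",3);S=avg("side",3);C=[.596,-.0637]
for a in(150,165,180,195,210): print("T",a,edge(T,C,[np.cos(np.radians(a)),np.sin(np.radians(a))],.1))
for a in(100,-100,90,-90): print("T.13",a,edge(T,C,[np.cos(np.radians(a)),np.sin(np.radians(a))],.12)[0])
for a in(130,152,174): print("S",a,edge(S,C,[np.cos(np.radians(a)),np.sin(np.radians(a))],.1))
for C in([.596,-.0637],[.599,-.0637],[.601,-.0637]):print(line(T,C),line(S,C))
E
```

```text
T 150 (np.float64(0.029500000000000005), array([ 11,  68, 120, 127, 129]))
T 165 (np.float64(0.029500000000000005), array([ 11,  67, 119, 127, 127]))
T 180 (np.float64(0.030000000000000006), array([ 11,  61, 115, 128, 130]))
T 195 (np.float64(0.030500000000000006), array([  8,  52, 116, 128, 128]))
T 210 (np.float64(0.031000000000000007), array([  9,  36, 107, 127, 128]))
T.13 100 0.03650000000000001
T.13 -100 0.03600000000000001
T.13 90 0.03750000000000001
T.13 -90 0.03700000000000001
S 130 (np.float64(0.03150000000000001), array([ 16,  47,  84, 104, 112]))
S 152 (np.float64(0.03150000000000001), array([ 17,  48,  81, 102, 111]))
S 174 (np.float64(0.03150000000000001), array([ 15,  46,  84, 105, 113]))
[-22.3 -23.4 -23.9 -24.  -24.2] [-25.4 -25.5 -25.7 -25.7 -26. ]
[-31.9 -30.4 -29.  -28.5 -28.3] [-34.5 -32.4 -31.1 -30.3 -29.8]
[-39.3 -34.6 -32.8 -31.4 -32. ] [-41.  -37.2 -34.9 -33.5 -32.5]
```

```bash
python3 -c "
from h import *
go(.598,-.064,.40,145)"
```

```text
t 11.85 pos [ 0.4994 -0.4498  0.469 ] [ 1.7983e+02 -1.1000e-01  5.8840e+01] q7 4.9 grip 0.08672205984342089 | xyz [ 38.1  -11.54   6.93] twist [ 2.100e-01  4.000e-02 -8.616e+01]
```

>>> servo_tool(
  plan=[
    {"xyz":[3.8,-1.2,0],"twist":[0,0,-7],"jaw":0},
    {"xyz":[7.6,-2.3,0],"twist":[0,0,-14],"jaw":0},
    {"xyz":[11.4,-3.5,0],"twist":[0,0,-21],"jaw":0},
    {"xyz":[15.2,-4.6,1],"twist":[0,0,-28],"jaw":0},
    {"xyz":[19,-5.8,2],"twist":[0,0,-35],"jaw":0},
    {"xyz":[22.9,-6.9,3],"twist":[0,0,-42],"jaw":0},
    {"xyz":[26.7,-8.1,4],"twist":[0,0,-49],"jaw":0},
    {"xyz":[30.5,-9.2,5],"twist":[0,0,-56],"jaw":0},
    {"xyz":[34.3,-10.4,6],"twist":[0,0,-63],"jaw":0},
    {"xyz":[38.1,-11.5,6.9],"twist":[0,0,-70],"jaw":0},
  ],
)

```text
time_s: 12.68
tool_pos: [0.5983, -0.0622, 0.4001]
tool_rot: [179.8, 0.2, 129.2]
force: [0.5, 0.3, 0.1]
grip_width: 0.0873
grasp_force: 0.0
```

>>> servo_tool(
  plan=[
    {"xyz":[0,0,0],"twist":[0,0,-7],"jaw":0},
    {"xyz":[0,0,0],"twist":[0,0,-14],"jaw":0},
    {"xyz":[0,0,0],"twist":[0,0,-16],"jaw":0},
    {"xyz":[0,0,0],"twist":[0,0,-16],"jaw":0},
    {"xyz":[0,0,0],"twist":[0,0,-16],"jaw":0},
  ],
)

```text
time_s: 13.1
tool_pos: [0.5984, -0.0643, 0.4004]
tool_rot: [179.9, 0.2, 144.8]
force: [0.2, -0.4, 0.2]
grip_width: 0.0871
grasp_force: 0.0
```

```bash
python3 -c "
from h import *
go(.598,-.064,.3285,145)"
```

```text
t 13.1 pos [ 0.5984 -0.0643  0.4004] [1.7988e+02 1.6000e-01 1.4475e+02] q7 50.7 grip 0.08712365146509574 | xyz [ 0.07 -0.01  7.19] twist [ 0.12  0.16 -0.25]
```

>>> servo_tool(
  plan=[
    {"xyz":[0,0,2],"jaw":0,"twist":[0.1,0.1,0]},
    {"xyz":[0,0,4],"jaw":0.1,"twist":[0.1,0.1,0]},
    {"xyz":[0,0,5.5],"jaw":0.2,"twist":[0.1,0.1,0]},
    {"xyz":[0,0,6.5],"jaw":0.3,"twist":[0.1,0.1,0]},
    {"xyz":[0,0,7],"jaw":0.3,"twist":[0.1,0.1,0]},
    {"xyz":[0,0,7.2],"jaw":0.35,"twist":[0.1,0.1,0]},
    {"xyz":[0,0,7.2],"jaw":0.35,"twist":[0.1,0.1,0]},
  ],
  newtons=3,
)

```text
time_s: 13.68
tool_pos: [0.5988, -0.0642, 0.3285]
tool_rot: [180.0, 0.1, 144.8]
force: [0.2, -0.1, 0.5]
grip_width: 0.0593
grasp_force: 0.0
```

>>> servo_tool(
  plan=[
    {"xyz":[0,0,0],"jaw":0.38,"twist":[0,0,0]},
    {"xyz":[0,0,0],"jaw":0.4,"twist":[0,0,0]},
    {"xyz":[0,0,0],"jaw":0.42,"twist":[0,0,0]},
    {"xyz":[0,0,0],"jaw":0.44,"twist":[0,0,0]},
  ],
)

```text
time_s: 14.02
tool_pos: [0.5988, -0.0642, 0.3289]
tool_rot: [180.0, 0.1, 144.8]
force: [-0.5, 0.3, -0.7]
grip_width: 0.0505
grasp_force: 0.0
```

>>> servo_tool(
  plan=[
    {"xyz":[0,0,0],"jaw":0.46,"twist":[0,0,0]},
    {"xyz":[0,0,0],"jaw":0.48,"twist":[0,0,0]},
    {"xyz":[0,0,0],"jaw":0.5,"twist":[0,0,0]},
    {"xyz":[0,0,0],"jaw":0.52,"twist":[0,0,0]},
    {"xyz":[0,0,0],"jaw":0.6,"twist":[0,0,0]},
    {"xyz":[0,0,0],"jaw":0.6,"twist":[0,0,0]},
  ],
)

```text
time_s: 14.52
tool_pos: [0.5988, -0.0638, 0.3285]
tool_rot: [179.9, 0.1, 144.9]
force: [1.0, 2.0, -0.2]
grip_width: 0.0437
grasp_force: 3.0
```

```bash
python3 -c "
from h import *
go(.598,-.064,.3285,145);o=env.get_obs();print(o['force'],o['wrist_torque'],o['grasp_force'])"
```

```text
t 14.52 pos [ 0.5988 -0.0638  0.3285] [1.7994e+02 8.0000e-02 1.4487e+02] q7 49.2 grip 0.04373724601413637 | xyz [ 0.06 -0.06 -0.  ] twist [ 0.06  0.08 -0.13]
[ 0.98446614  1.96766972 -0.2251133 ] [ 0.26784964 -0.34423218 -0.04483992] 2.9998158192029223
```

>>> servo_tool(
  plan=[
    {"xyz":[0,0.05,0],"jaw":0.6,"twist":[0,0,0]},
    {"xyz":[0,0.1,0],"jaw":0.6,"twist":[0,0,0]},
    {"xyz":[0,0.1,0],"jaw":0.6,"twist":[0,0,0]},
  ],
)

```text
time_s: 14.77
tool_pos: [0.5991, -0.0636, 0.3285]
tool_rot: [-180.0, 0.1, 144.8]
force: [-0.2, -0.1, 1.4]
grip_width: 0.044
grasp_force: 3.0
```

```bash
python3 -c "
from h import *
import time
for i in range(1):
  o=env.get_obs();print(o['tool_pos'],o['force'],o['wrist_torque'],o['grip_width'])"
```

```text
[ 0.59913634 -0.06356065  0.32845192] [-0.2227779  -0.12499967  1.40814993] [0.04514203 0.00522558 0.01479932] 0.043959743127622374
```

>>> servo_tool(
  plan=[
    {"xyz":[0,0,0],"jaw":0.6,"twist":[0,0,3]},
    {"xyz":[0,0,0],"jaw":0.6,"twist":[0,0,7]},
    {"xyz":[0,0,0],"jaw":0.6,"twist":[0,0,11]},
    {"xyz":[0,0,0],"jaw":0.6,"twist":[0,0,15]},
    {"xyz":[0,0,0],"jaw":0.6,"twist":[0,0,19]},
    {"xyz":[0,0,0],"jaw":0.6,"twist":[0,0,23]},
    {"xyz":[0,0,0],"jaw":0.6,"twist":[0,0,27]},
    {"xyz":[0,0,0],"jaw":0.6,"twist":[0,0,30]},
    {"xyz":[0,0,0],"jaw":0.6,"twist":[0,0,30]},
  ],
  newtons=3.5,
)

```text
time_s: 15.52
tool_pos: [0.5991, -0.0636, 0.3284]
tool_rot: [180.0, 0.1, 114.8]
force: [-0.3, -0.3, 0.8]
grip_width: 0.0437
grasp_force: 3.5
```

```bash
python3 -c "
from m import *
o=env.get_obs();print(o['tool_pos'],o['tool_rot'],o['force'],o['wrist_torque'],o['grip_width'])
S=avg('side',1);b=blob({**S,'img':S['img'].astype(np.uint8)},*proj(S,[.598,-.064,.156]).astype(int),11,90)[0];print(b)
A=np.arange(90,220,4);q=ring(S,[.598,-.064],.0275,.142,A).mean(1);print([(int(a),int(x)) for a,x in zip(A,q)])
cv2.imwrite('pics/s7.png',crop(S,320,165,35,10)[:,:,::1].astype(np.uint8)[:600])"
```

```text
[ 0.59908559 -0.06361932  0.32844964] [1.79990464e+02 6.34279462e-02 1.14756327e+02] [-0.28772206 -0.33191078  0.77605908] [-0.08125501  0.10134923  0.04778225] 0.04365651331516521
[319.94567063 159.02659875]
[(90, 98), (94, 99), (98, 100), (102, 102), (106, 103), (110, 105), (114, 104), (118, 98), (122, 90), (126, 88), (130, 94), (134, 101), (138, 108), (142, 111), (146, 112), (150, 110), (154, 109), (158, 110), (162, 111), (166, 112), (170, 110), (174, 104), (178, 96), (182, 87), (186, 82), (190, 81), (194, 82), (198, 83), (202, 82), (206, 79), (210, 77), (214, 75), (218, 75)]
```

>>> servo_tool(
  plan=[
    {"xyz":[0,0,0],"jaw":0.6,"twist":[0,0,4]},
    {"xyz":[0,0,0],"jaw":0.6,"twist":[0,0,9]},
    {"xyz":[0,0,0],"jaw":0.6,"twist":[0,0,14]},
    {"xyz":[0,0,0],"jaw":0.6,"twist":[0,0,19]},
    {"xyz":[0,0,0],"jaw":0.6,"twist":[0,0,24]},
    {"xyz":[0,0,0],"jaw":0.6,"twist":[0,0,29]},
    {"xyz":[0,0,0],"jaw":0.6,"twist":[0,0,34]},
    {"xyz":[0,0,0],"jaw":0.6,"twist":[0,0,39]},
    {"xyz":[0,0,0],"jaw":0.6,"twist":[0,0,44]},
    {"xyz":[0,0,0],"jaw":0.6,"twist":[0,0,44]},
  ],
)

```text
time_s: 16.4
tool_pos: [0.599, -0.0636, 0.3284]
tool_rot: [180.0, 0.0, 70.8]
force: [-1.3, -0.1, 2.8]
grip_width: 0.0436
grasp_force: 3.5
```

>>> servo_tool(
  plan=[
    {"xyz":[0,0,0],"jaw":0.6,"twist":[0,0,4]},
    {"xyz":[0,0,0],"jaw":0.6,"twist":[0,0,9]},
    {"xyz":[0,0,0],"jaw":0.6,"twist":[0,0,14]},
    {"xyz":[0,0,0],"jaw":0.6,"twist":[0,0,19]},
    {"xyz":[0,0,0],"jaw":0.6,"twist":[0,0,24]},
    {"xyz":[0,0,0],"jaw":0.6,"twist":[0,0,29]},
    {"xyz":[0,0,0],"jaw":0.6,"twist":[0,0,34]},
    {"xyz":[0,0,0],"jaw":0.6,"twist":[0,0,39]},
    {"xyz":[0,0,0],"jaw":0.6,"twist":[0,0,44]},
    {"xyz":[0,0,0],"jaw":0.6,"twist":[0,0,44]},
  ],
)

```text
time_s: 17.23
tool_pos: [0.599, -0.0636, 0.3284]
tool_rot: [180.0, 0.0, 26.9]
force: [-2.2, 0.1, 3.0]
grip_width: 0.0437
grasp_force: 3.5
```

```bash
python3 -c "
from m import *
o=env.get_obs();print(o['tool_pos'],o['tool_rot'],o['force'],o['wrist_torque'],o['grip_width'])
S=avg('side',1)
A=np.arange(90,220,4);q=ring(S,[.598,-.064],.0275,.142,A);print([(int(a),int(x.mean()),int(x[0]-x[1])) for a,x in zip(A,q)])
cv2.imwrite('pics/s8.png',crop(S,320,165,30,13)[:600].astype(np.uint8)[:600,:780])"
```

```text
[ 0.59900444 -0.06357728  0.32839941] [1.79956007e+02 4.44215897e-03 2.68969228e+01] [-2.23712827  0.0982751   3.02502689] [-0.08806749  0.40807576 -0.02187302] 0.04374995018052525
[(90, 70, 3), (94, 72, 3), (98, 75, 2), (102, 81, 2), (106, 87, 1), (110, 93, 2), (114, 97, 3), (118, 98, 2), (122, 97, 2), (126, 97, 2), (130, 104, 3), (134, 118, 3), (138, 136, 3), (142, 147, 3), (146, 149, 2), (150, 140, 2), (154, 132, 1), (158, 134, 1), (162, 144, 1), (166, 156, 1), (170, 162, 2), (174, 164, 3), (178, 163, 3), (182, 162, 3), (186, 163, 2), (190, 165, 2), (194, 168, 3), (198, 169, 5), (202, 165, 10), (206, 157, 16), (210, 149, 22), (214, 145, 26), (218, 145, 26)]
```

View pics/s8.png

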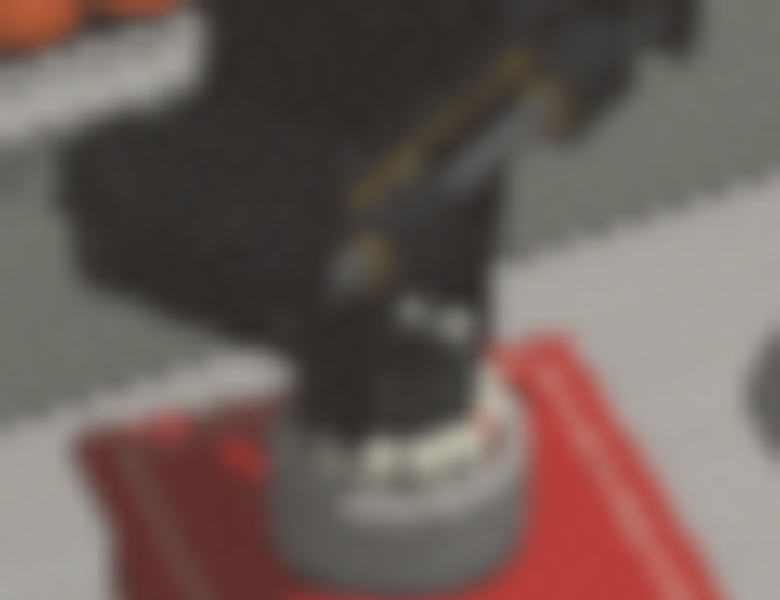

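The red 0 mark is now visible at crop (490,420), about 216° in the world frame. That is roughly 22.5 min at the pointer, so it is past twenty. I'll wind back about 76°.

>>> servo_tool(
  plan=[
    {"xyz":[0,0,0],"jaw":0.6,"twist":[0,0,-4]},
    {"xyz":[0,0,0],"jaw":0.6,"twist":[0,0,-9]},
    {"xyz":[0,0,0],"jaw":0.6,"twist":[0,0,-14]},
    {"xyz":[0,0,0],"jaw":0.6,"twist":[0,0,-19]},
    {"xyz":[0,0,0],"jaw":0.6,"twist":[0,0,-24]},
    {"xyz":[0,0,0],"jaw":0.6,"twist":[0,0,-29]},
    {"xyz":[0,0,0],"jaw":0.6,"twist":[0,0,-34]},
    {"xyz":[0,0,0],"jaw":0.6,"twist":[0,0,-38]},
    {"xyz":[0,0,0],"jaw":0.6,"twist":[0,0,-38]},
  ],
)

```text
time_s: 18.03
tool_pos: [0.5991, -0.0636, 0.3284]
tool_rot: [180.0, 0.0, 65.2]
force: [-2.0, -0.7, 3.0]
grip_width: 0.0436
grasp_force: 3.5
```

>>> servo_tool(
  plan=[
    {"xyz":[0,0,0],"jaw":0.6,"twist":[0,0,-4]},
    {"xyz":[0,0,0],"jaw":0.6,"twist":[0,0,-9]},
    {"xyz":[0,0,0],"jaw":0.6,"twist":[0,0,-14]},
    {"xyz":[0,0,0],"jaw":0.6,"twist":[0,0,-19]},
    {"xyz":[0,0,0],"jaw":0.6,"twist":[0,0,-24]},
    {"xyz":[0,0,0],"jaw":0.6,"twist":[0,0,-29]},
    {"xyz":[0,0,0],"jaw":0.6,"twist":[0,0,-34]},
    {"xyz":[0,0,0],"jaw":0.6,"twist":[0,0,-38]},
    {"xyz":[0,0,0],"jaw":0.6,"twist":[0,0,-38]},
  ],
)

```text
time_s: 18.78
tool_pos: [0.5991, -0.0636, 0.3284]
tool_rot: [180.0, 0.0, 103.0]
force: [-2.0, 0.2, 2.9]
grip_width: 0.0435
grasp_force: 3.5
```

>>> servo_tool(
  plan=[
    {"xyz":[0,0,0],"jaw":0.45,"twist":[0,0,0]},
    {"xyz":[0,0,0],"jaw":0.4,"twist":[0,0,0]},
    {"xyz":[0,0,0],"jaw":0.3,"twist":[0,0,0]},
    {"xyz":[0,0,0],"jaw":0.2,"twist":[0,0,0]},
    {"xyz":[0,0,0],"jaw":0.2,"twist":[0,0,0]},
    {"xyz":[0,0,-1.5],"jaw":0,"twist":[0,0,0]},
    {"xyz":[0,0,-4],"jaw":0,"twist":[0,0,0]},
    {"xyz":[0,0,-7.5],"jaw":0,"twist":[0,0,0]},
    {"xyz":[0,0,-11],"jaw":0,"twist":[0,0,0]},
    {"xyz":[0,0,-14],"jaw":0,"twist":[0,0,0]},
  ],
)

```text
time_s: 19.62
tool_pos: [0.599, -0.063, 0.4707]
tool_rot: [179.9, 0.1, 102.8]
force: [1.1, -0.1, -0.0]
grip_width: 0.0859
grasp_force: 0.0
```

```bash
python3 -c "
from h import *
go(.50,-.448,.47,60)"
```

```text
t 19.62 pos [ 0.599  -0.063   0.4707] [1.7987e+02 6.0000e-02 1.0284e+02] q7 11.0 grip 0.08587756337461681 | xyz [-35.33 -18.21   0.06] twist [ 0.15  0.   42.84]
```

>>> servo_tool(
  plan=[
    {"xyz":[-3.5,-1.8,0],"twist":[0,0,4],"jaw":0},
    {"xyz":[-7,-3.6,0],"twist":[0,0,8],"jaw":0},
    {"xyz":[-10.5,-5.4,0],"twist":[0,0,12],"jaw":0},
    {"xyz":[-14,-7.2,0],"twist":[0,0,16],"jaw":0},
    {"xyz":[-17.5,-9,0],"twist":[0,0,20],"jaw":0},
    {"xyz":[-21,-10.8,0],"twist":[0,0,25],"jaw":0},
    {"xyz":[-24.5,-12.6,0],"twist":[0,0,30],"jaw":0},
    {"xyz":[-28,-14.5,0],"twist":[0,0,35],"jaw":0},
    {"xyz":[-31.5,-16.3,0],"twist":[0,0,39],"jaw":0},
    {"xyz":[-35,-18,0],"twist":[0,0,43],"jaw":0},
  ],
)

```text
time_s: 20.45
tool_pos: [0.5005, -0.4464, 0.4685]
tool_rot: [179.9, 0.0, 59.6]
force: [0.9, -0.4, -0.2]
grip_width: 0.0871
grasp_force: 0.0
```

```bash
python3 - <<'E'
from m import *
T=avg("top");S=avg("side")
for C in([.597,-.0637],[.599,-.064]):
    print("line",line(T,C),line(S,C))
    for r in(.0335,.035):
        A=np.arange(-34,28,3);q=ring(T,C,r,.13,A);print(r,[(int(a),int(x[0]-x[1])) for a,x in zip(A,q)])
    A=np.arange(96,210,3);q=ring(S,C,.0275,.142,A).mean(1);print("S",[(int(a),int(x)) for a,x in zip(A,q)])
C=[.596,-.0637]
for n,c in(("T",T),("S",S)):
    u,v=proj(c,[*C,.156]).astype(int);b,bb=blob({**c,"img":c["img"].astype(np.uint8)},u,v,11,90);print(n,ray(c,b,.156),edge(c,C,[-.88,.47],.1)[0],edge(c,C,[-1,0],.1)[0])
A=np.arange(-120,-50,3);q=ring(T,[.598,-.064],.0275,.142,A);print("zero",[(int(a),int(x[0]-x[1]),int(x.mean())) for a,x in zip(A,q)])
m=red({**T,"img":T["img"].astype(np.uint8)});cn=max(cv2.findContours(cv2.morphologyEx(m[130:205,290:370],cv2.MORPH_CLOSE,np.ones((5,5))),0,1)[0],key=cv2.contourArea)
print(cv2.minAreaRect(np.array([ray(T,q[0]+[290,130],.1)[:2]*1000 for q in cn],np.float32)))
f=lambda c,u,v:cv2.resize(crop(c,u,v,16,25).clip(0,255).astype(np.uint8),(400,400))
cv2.imwrite("pics/c9.png",np.hstack([f(T,330,163),f(S,320,165)]))
E
```

```text
line [-46.6 -51.9 -56.  -58.1 -59.9] [-62.4 -59.4 -58.9 -58.9 -59.7]
0.0335 [(-34, 13), (-31, 13), (-28, 13), (-25, 14), (-22, 18), (-19, 24), (-16, 31), (-13, 37), (-10, 40), (-7, 33), (-4, 25), (-1, 20), (2, 16), (5, 14), (8, 13), (11, 14), (14, 15), (17, 14), (20, 15), (23, 16), (26, 15)]
0.035 [(-34, 23), (-31, 23), (-28, 23), (-25, 25), (-22, 31), (-19, 39), (-16, 49), (-13, 57), (-10, 60), (-7, 52), (-4, 41), (-1, 32), (2, 26), (5, 23), (8, 24), (11, 25), (14, 26), (17, 26), (20, 28), (23, 29), (26, 29)]
S [(96, 109), (99, 107), (102, 104), (105, 102), (108, 101), (111, 104), (114, 110), (117, 118), (120, 128), (123, 136), (126, 142), (129, 145), (132, 145), (135, 144), (138, 143), (141, 144), (144, 147), (147, 150), (150, 154), (153, 158), (156, 159), (159, 158), (162, 154), (165, 146), (168, 136), (171, 126), (174, 124), (177, 130), (180, 141), (183, 152), (186, 160), (189, 164), (192, 164), (195, 161), (198, 159), (201, 157), (204, 157), (207, 158)]
line [-58.6 -61.8 -63.4 -64.1 -64.8] [-71.9 -67.5 -65.5 -64.2 -64.1]
0.0335 [(-34, 26), (-31, 26), (-28, 27), (-25, 31), (-22, 
[... 790 characters left out ...]
, 169), (198, 166), (201, 165), (204, 165), (207, 166)]
T [ 0.60094433 -0.06261357  0.156     ] 0.029500000000000005 0.030000000000000006
S [ 0.60052954 -0.06371996  0.156     ] 0.03200000000000001 0.03200000000000001
zero [(-120, 4, 148), (-117, 4, 157), (-114, 4, 168), (-111, 5, 176), (-108, 4, 181), (-105, 4, 182), (-102, 3, 180), (-99, 3, 175), (-96, 3, 169), (-93, 3, 165), (-90, 4, 163), (-87, 4, 163), (-84, 4, 163), (-81, 4, 163), (-78, 4, 160), (-75, 6, 154), (-72, 10, 144), (-69, 15, 131), (-66, 20, 120), (-63, 21, 120), (-60, 17, 131), (-57, 14, 146), (-54, 11, 156), (-51, 9, 157)]
((596.223388671875, -63.561683654785156), (146.07626342773438, 146.14407348632812), 79.99565887451172)
```

View pics/c9.png

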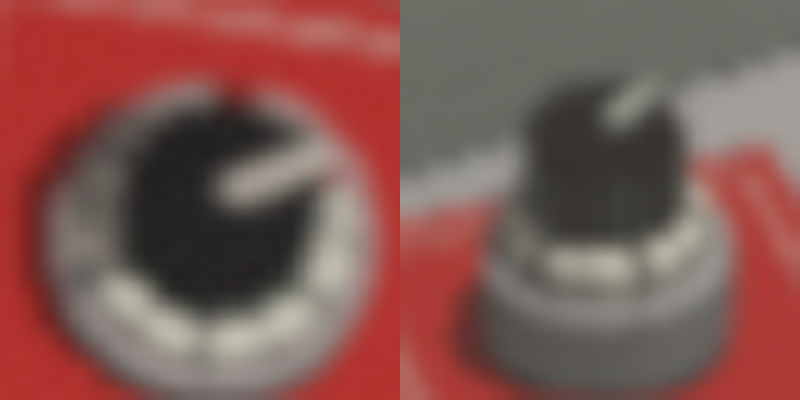

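The picture shows a clear pointer notch at (235,95) in the top crop, about −11°. The lid's far side is at −10°. The 0 mark is near −66°, so the dial may read slightly low. I'll refine with the ticks.

```bash
cat > ticks.py <<'E'
from m import *
from scipy.signal import find_peaks
from scipy.ndimage import gaussian_filter1d
def run(C0=(.599,-.064),rng={"top":(95,300),"side":(100,225)}):
    for n in("top","side"):
        c=avg(n,8); C=np.array(C0)
        for it in range(3):
            A=np.arange(*rng[n],1.); q=np.mean([ring(c,C,r,.142,A).mean(1) for r in(.0255,.027,.0285)],0)
            d=gaussian_filter1d(q,2)-gaussian_filter1d(q,12); pk,pr=find_peaks(-d,prominence=1.5); a=A[pk]
            # fit a = z0 + 30k + (-ex sin a + ey cos a)/r   (true = measured angle about C)
            best=None
            for z in np.arange(-80,-50,1.):
                k=np.round((a-z)/30); res=a-z-30*k
                M=np.c_[np.ones(len(a)),-np.sin(np.radians(a))/.027,np.cos(np.radians(a))/.027]
                W=np.vstack([M,np.diag([0,1/.002,1/.002])*2.]); x,*_=np.linalg.lstsq(W,np.r_[np.radians(res),0,0,0],rcond=None)
                s=np.sum((M@x-np.radians(res))**2)+np.sum((x[1:]/.001)**2)*.01
                if best is None or s<best[0]: best=(s,z+np.degrees(x[0]),x[1:],np.degrees(M@x)-res)
            C=C+best[2]
        print(n,a,pr["prominences"].round(1),"zero",best[1].round(1),"C",C.round(4),"res",best[3].round(1))
        if n=="top":
            for CC in(C,np.array(C0)):
                A=np.arange(-45,25,1.); q=np.mean([ring(c,CC,r,.13,A) for r in(.0335,.0345)],0); s=q[:,0]-q[:,1]; w=np.clip(s-(s.min()+s.max())/2,0,None); print("pointer",(w*A).sum()/w.sum(),"lineT",line(c,CC))
if __name__=="__main__": run()
E
python3 ticks.py
```

```text
top [108. 141. 174. 206. 236. 267. 293.] [18.6 13.1 23.1 11.1 27.9  6.2 12.4] zero -66.4 C [ 0.599 -0.064] res [ 5.6  2.6 -0.4 -2.4 -2.4 -3.4  0.6]
pointer -11.200366531891476 lineT [-58.9 -62.1 -63.6 -64.2 -64.8]
pointer -11.196960634882759 lineT [-58.7 -61.9 -63.5 -64.1 -64.7]
side [112. 142. 175. 204.] [ 9.3  9.6 29.9  1.8] zero -66.8 C [ 0.599 -0.064] res [ 1.2  1.2 -1.7 -0.7]
```

```bash
python3 -c "
import numpy as np
for a in(np.array([108,141,174,206,236,267,295.]),np.array([108,141,174,206,236,267.]),np.array([112,142,175,204.])):
    r=a-30*np.round((a+6)/30); t=np.radians(a); 
    for lam in(0.05,.3,1):
        M=np.c_[np.ones(len(a)),np.sin(t),np.cos(t)]; x=np.linalg.solve(M.T@M+np.diag([0,lam,lam]),M.T@r); print(lam,'zero',(x[0]-60).round(1),x[1:].round(1),(M@x-r).round(1))
"
```

```text
0.05 zero -68.1 [-4.4 -2.2] [ 0.4 -0.1 -0.4 -0.2  0.8 -0.5  0. ]
0.3 zero -67.7 [-4.  -1.6] [ 1.   0.  -0.5 -0.5  0.5 -0.7  0.2]
1 zero -67.2 [-3.2 -0.9] [ 2.   0.4 -0.7 -1.  -0.1 -1.   0.3]
0.05 zero -68.0 [-4.4 -2.1] [ 0.4 -0.2 -0.4 -0.2  0.8 -0.5]
0.3 zero -67.6 [-4.  -1.4] [ 1.   0.  -0.6 -0.5  0.6 -0.5]
1 zero -67.1 [-3.3 -0.7] [ 2.   0.4 -0.7 -1.   0.  -0.8]
0.05 zero -67.6 [-1.3 -1.6] [-0.2  0.9 -1.1  0.4]
0.3 zero -67.0 [-1.3 -0.9] [ 0.1  0.9 -1.3  0.3]
1 zero -66.9 [-0.9 -0.5] [ 0.5  1.  -1.4 -0. ]
```

The tick fit gives zero ≈ −68° and pointer ≈ −10.5°, so about 9.5 min. That is inside the tolerance, but one gentle +3° nudge centres it.

```bash
python3 -c "
from h import *
go(.5993,-.0635,.40,145)"
```

```text
t 21.85 pos [ 0.5014 -0.4446  0.4684] [ 1.7994e+02 -1.0000e-02  5.9840e+01] q7 5.8 grip 0.08696076979920052 | xyz [ 37.87 -10.68   6.84] twist [ 6.000e-02  4.000e-02 -8.516e+01]
```

>>> servo_tool(
  plan=[
    {"xyz":[3.8,-1.1,0],"twist":[0,0,-7],"jaw":0},
    {"xyz":[7.6,-2.1,0],"twist":[0,0,-14],"jaw":0},
    {"xyz":[11.4,-3.2,0],"twist":[0,0,-21],"jaw":0},
    {"xyz":[15.1,-4.3,1],"twist":[0,0,-28],"jaw":0},
    {"xyz":[18.9,-5.3,2],"twist":[0,0,-35],"jaw":0},
    {"xyz":[22.7,-6.4,3],"twist":[0,0,-42],"jaw":0},
    {"xyz":[26.5,-7.5,4],"twist":[0,0,-49],"jaw":0},
    {"xyz":[30.3,-8.5,5],"twist":[0,0,-56],"jaw":0},
    {"xyz":[34.1,-9.6,6],"twist":[0,0,-63],"jaw":0},
    {"xyz":[37.9,-10.7,6.8],"twist":[0,0,-70],"jaw":0},
  ],
)

```text
time_s: 22.68
tool_pos: [0.5993, -0.0614, 0.3999]
tool_rot: [180.0, 0.1, 130.2]
force: [0.4, 0.2, -0.2]
grip_width: 0.0872
grasp_force: 0.0
```

>>> servo_tool(
  plan=[
    {"xyz":[0,0,0],"twist":[0,0,-7],"jaw":0},
    {"xyz":[0,0,0],"twist":[0,0,-14],"jaw":0},
    {"xyz":[0,0,0],"twist":[0,0,-15],"jaw":0},
    {"xyz":[0,0,0],"twist":[0,0,-15],"jaw":0},
    {"xyz":[0,0,0],"twist":[0,0,-15],"jaw":0},
  ],
)

```text
time_s: 23.1
tool_pos: [0.5993, -0.0639, 0.4005]
tool_rot: [180.0, 0.1, 144.6]
force: [0.5, -0.5, 0.8]
grip_width: 0.0866
grasp_force: 0.0
```

```bash
python3 -c "
from h import *
go(.5993,-.0635,.3285,145)"
```

```text
t 23.1 pos [ 0.5993 -0.0639  0.4005] [1.7999e+02 7.0000e-02 1.4460e+02] q7 50.9 grip 0.08664014107702186 | xyz [0.03 0.03 7.2 ] twist [ 0.01  0.07 -0.4 ]
```

>>> servo_tool(
  plan=[
    {"xyz":[0,0.03,2],"jaw":0,"twist":[0,0,0]},
    {"xyz":[0,0.03,4],"jaw":0.1,"twist":[0,0,0]},
    {"xyz":[0,0.03,5.5],"jaw":0.2,"twist":[0,0,0]},
    {"xyz":[0,0.03,6.5],"jaw":0.3,"twist":[0,0,0]},
    {"xyz":[0,0.03,7],"jaw":0.35,"twist":[0,0,0]},
    {"xyz":[0,0.03,7.2],"jaw":0.4,"twist":[0,0,0]},
    {"xyz":[0,0.03,7.2],"jaw":0.44,"twist":[0,0,0]},
  ],
  newtons=3,
)

```text
time_s: 23.68
tool_pos: [0.5997, -0.0631, 0.3286]
tool_rot: [180.0, 0.1, 144.8]
force: [-0.5, 0.2, 0.3]
grip_width: 0.0552
grasp_force: 0.0
```

>>> servo_tool(
  plan=[
    {"xyz":[0,0,0],"jaw":0.46,"twist":[0,0,0]},
    {"xyz":[0,0,0],"jaw":0.48,"twist":[0,0,0]},
    {"xyz":[0,0,0],"jaw":0.5,"twist":[0,0,0]},
    {"xyz":[0,0,0],"jaw":0.52,"twist":[0,0,0]},
    {"xyz":[0,0,0],"jaw":0.6,"twist":[0,0,0]},
    {"xyz":[0,0,0],"jaw":0.6,"twist":[0,0,0]},
    {"xyz":[0,0,0],"jaw":0.6,"twist":[0,0,0]},
  ],
)

```text
time_s: 24.27
tool_pos: [0.5996, -0.0636, 0.3289]
tool_rot: [-180.0, 0.1, 144.8]
force: [-2.3, -3.1, 4.9]
grip_width: 0.0439
grasp_force: 3.0
```

>>> servo_tool(
  plan=[
    {"xyz":[0,0,0],"jaw":0.6,"twist":[0,0,1]},
    {"xyz":[0,0,0],"jaw":0.6,"twist":[0,0,2]},
    {"xyz":[0,0,0],"jaw":0.6,"twist":[0,0,3]},
    {"xyz":[0,0,0],"jaw":0.6,"twist":[0,0,3]},
    {"xyz":[0,0,0],"jaw":0.6,"twist":[0,0,3]},
  ],
)

```text
time_s: 24.68
tool_pos: [0.5997, -0.0631, 0.3285]
tool_rot: [180.0, 0.1, 141.8]
force: [-1.4, -3.7, 3.6]
grip_width: 0.044
grasp_force: 3.0
```

>>> servo_tool(
  plan=[
    {"xyz":[0,0,0],"jaw":0.45,"twist":[0,0,0]},
    {"xyz":[0,0,0],"jaw":0.4,"twist":[0,0,0]},
    {"xyz":[0,0,0],"jaw":0.3,"twist":[0,0,0]},
    {"xyz":[0,0,0],"jaw":0.2,"twist":[0,0,0]},
    {"xyz":[0,0,0],"jaw":0.2,"twist":[0,0,0]},
    {"xyz":[0,0,-1.5],"jaw":0,"twist":[0,0,0]},
    {"xyz":[0,0,-4],"jaw":0,"twist":[0,0,0]},
    {"xyz":[0,0,-7.5],"jaw":0,"twist":[0,0,0]},
    {"xyz":[0,0,-11],"jaw":0,"twist":[0,0,0]},
    {"xyz":[0,0,-14],"jaw":0,"twist":[0,0,0]},
  ],
)

```text
time_s: 25.52
tool_pos: [0.5994, -0.0624, 0.4706]
tool_rot: [179.9, 0.1, 141.9]
force: [1.4, -0.2, 0.4]
grip_width: 0.0854
grasp_force: 0.0
```

```bash
python3 -c "
from h import *
go(.50,-.448,.47,100)"
```

```text
t 25.52 pos [ 0.5994 -0.0624  0.4706] [1.7992e+02 1.0000e-01 1.4188e+02] q7 49.0 grip 0.08544840349760864 | xyz [-1.599e+01 -3.647e+01  3.000e-02] twist [ 0.12  0.07 41.88]
```

>>> servo_tool(
  plan=[
    {"xyz":[-1.6,-3.6,0],"twist":[0,0,4],"jaw":0},
    {"xyz":[-3.2,-7.3,0],"twist":[0,0,8],"jaw":0},
    {"xyz":[-4.8,-10.9,0],"twist":[0,0,12],"jaw":0},
    {"xyz":[-6.4,-14.6,0],"twist":[0,0,16],"jaw":0},
    {"xyz":[-8,-18.2,0],"twist":[0,0,20],"jaw":0},
    {"xyz":[-9.6,-21.9,0],"twist":[0,0,25],"jaw":0},
    {"xyz":[-11.2,-25.5,0],"twist":[0,0,30],"jaw":0},
    {"xyz":[-12.8,-29.2,0],"twist":[0,0,35],"jaw":0},
    {"xyz":[-14.4,-32.8,0],"twist":[0,0,39],"jaw":0},
    {"xyz":[-16,-36.5,0],"twist":[0,0,42],"jaw":0},
  ],
)

```text
time_s: 26.35
tool_pos: [0.4993, -0.45, 0.4684]
tool_rot: [179.9, 0.0, 99.7]
force: [1.0, -0.3, 0.7]
grip_width: 0.087
grasp_force: 0.0
```

```bash
python3 - <<'E'
from ticks import *
run()
T=avg("top",2)
m=red({**T,"img":T["img"].astype(np.uint8)});cn=max(cv2.findContours(cv2.morphologyEx(m[130:205,290:370],cv2.MORPH_CLOSE,np.ones((5,5))),0,1)[0],key=cv2.contourArea)
print(cv2.minAreaRect(np.array([ray(T,q[0]+[290,130],.1)[:2]*1000 for q in cn],np.float32)))
C=[.596,-.0637];print(edge(T,C,[-1,0],.1)[0],edge(T,C,[0,1],.12)[0],edge(T,C,[0,-1],.12)[0])
E
```

```text
top [105. 138. 170. 200. 233. 261. 293.] [ 4.1 14.8 24.1 11.1 27.4 11.1 10.6] zero -70.0 C [ 0.599 -0.064] res [ 5.  2. -0.  0. -3. -1. -3.]
pointer -8.1339721256859 lineT [-58.1 -60.5 -62.7 -64.2 -63.8]
pointer -8.127844125847423 lineT [-57.9 -60.4 -62.6 -64.1 -63.7]
side [140. 170.] [11.4 21.6] zero -70.0 C [ 0.599 -0.064] res [0. 0.]
((596.2725830078125, -63.631202697753906), (145.92495727539062, 145.98953247070312), 79.61508178710938)
0.030000000000000006 0.03800000000000001 0.03600000000000001
```

```bash
python3 - <<'E'
from h import *
T=env.read_camera("top");S=env.read_camera("side")
a=cv2.resize(crop(T,330,163,16,25),(400,400));b=cv2.resize(crop(S,320,165,16,25),(400,400))
c=cv2.resize(T["img"][100:240,180:500,::-1],(400,175));d=cv2.resize(S["img"][90:300,150:460,::-1],(259,175))
cv2.imwrite("pics/c10.png",np.vstack([np.hstack([a,b]),np.hstack([c,d,np.zeros((175,141,3),np.uint8)])]))
E
```

```text
(no output)
```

View pics/c10.png

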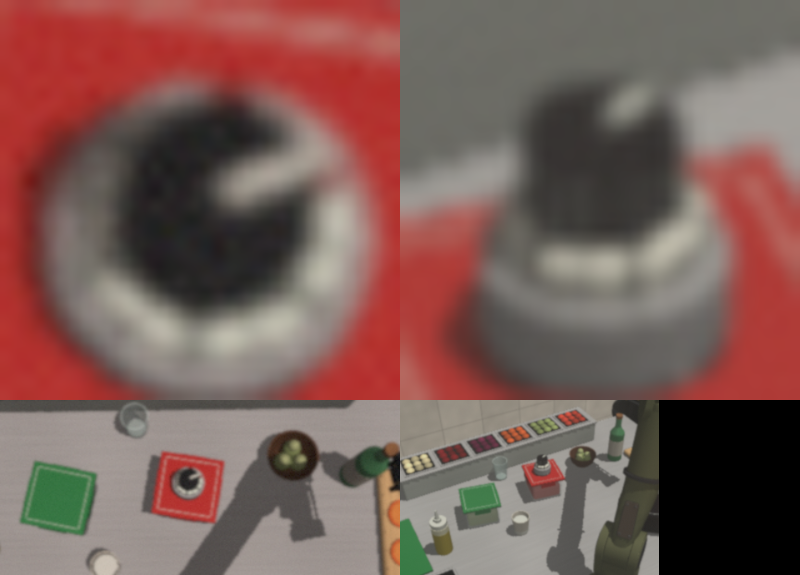

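The timer stands centred on the red lid, with the pointer notch at (230,95) facing the far edge and nothing else disturbed. I'm handing it in.

```bash
python3 -c "
from cell import env
print(env.sign_off())"
```

```text
the job is handed in; nothing more can be done
None
```

I handed the job in at about 27 s: the timer stands about 4 mm from the middle of the red lid, its pointer within about 2° of square to the far edge; I wound the dial to about 22 minutes and back to an estimated 10 to 10.5, and saw no change in the red tub or anything else on the counter.

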